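# Put up the sorting shelf and fill it

### The arm

A 7-joint arm with a two-finger parallel gripper is mounted at the origin on the work surface. World frame = base frame: x ahead of the robot, y to its left, z up, the work surface at z = 0. Lengths are in m, angles in rad, forces in N, time in s.
With the tool pointing down it reaches from about 0.35 to 0.9 m from the base axis. Payload 8.1 kg.
Tool frame: the origin (TCP) lies midway between the tips of the shut fingers; the grasp point (between the pads) lies 19 mm behind it; z points along the fingers, y is the direction in which the jaws open and shut (so a half turn about z gives the same grasp; the last joint's range is limited). The gripper opens to 92 mm and grips with 3 to 60 N. Pads are 19 mm wide; open, the fingers measure 130 mm over their backs; the gripper's body (75 mm by 190 mm) begins 47 mm behind the grasp point.
Start: joints at [-1.312, 0.434, 0.025, 1.573, -0.012, 1.134, -0.075], TCP at [0.221, 0.585, 0.227] pointing down, gripper open.
Joint ranges: [-2.62, 2.62], [-0.44, 2.09], [-1.27, 1.32], [0.08, 2.57], [-1.32, 4.46], [0.12, 2], [-2.74, 2.74]. Speed limits (rad/s): [2.22, 2.22, 3.01, 3.01, 3.14, 3.14, 3.14].

### API

Orientations are given as a rotation vector (axis times angle).
In Python, from cell import monitor, get_image, get_calibration, workorder, look_for, masks_of gives the robot as it stands.
- The arm moves only by the shell command python3 -m crank 'ROWS' [FORCE]. ROWS is JSON, a list of rows, each a list of 3 entries, a list of its own where there are three numbers: the shift along the tool's x, y, z in cm, then the turn about the tool's z in degrees, then the closure in counts, from 0 (fully open) to 255 (shut). A call has 1 to 5 rows; each row shifts and turns the commanded pose from where the row before left it, along the tool's axes as they then stand; what a row does not reach is not made up. A row lasts 1/10 s, in which the tool goes at most 50 mm and 8.59 degrees, less where a joint would pass 70% of its speed; a pose out of reach is approached as far as the arm can. A call with a gripper value outside its range is refused whole. The fingers move at their own pace and stop on an object; FORCE is the grip in N (left out, the last holds). Time passes only in rows, so rows that do not move let the fingers close. It gives the time, the measured TCP pose, the force and the opening at its end, in the units of the state.
- monitor.observe(): the state, without advancing time (a new reading comes with each control period).
- get_image(name): name is "scene" or "top" or "wrist"; returns (picture, depth): 480x640x3 uint8, red, green, blue; 480x640 float32, m along the optical axis (not along the pixel's ray), 0 where there is no reading.
- get_calibration(name): a dict with "fx", "fy", "cx", "cy" (pixels), "R" (3x3) and "t" (3): a world point X has camera coordinates R X + t. Camera axes: x right, y down, z forward; pixel columns grow to the right and rows downward; lengths in m; the calibration is good to about 2 mm. A picture is of the moment at which its call begins: read the wrist's pose just before it. get_calibration takes no time and is no camera call; for the wrist camera it gives the pose at the moment of the call.
- workorder.sign_off(): hands the job in, once; it reports no verdict.
Trained networks look in the newest picture that a camera, given by its name, has taken for a name from the list of things; names that differ only in an ending like _2 or _b are one class to them, and where a whole thing is asked for, a point or a joint stands for the part that bears it (a point fixed in the world has none). Each returns a list of dicts, best first, with "score" (0 to 1); they miss things now and then, are a little off and sometimes report something else, mostly with a low value. They report only what shows in the picture. A call takes as long as a camera call. They do not tell look-alikes from the thing itself.
- look_for(label, camera): "location" ([x, y, z] in m, in world coordinates, good to about 4 mm: the middle of the surface that is visible of it).
- masks_of(label, camera): "region" (480x640 bool, what is visible of it).
The state is a dict: "clock": time; "joints": joint angles; "dq": joint speeds; "joint_efforts": joint torques, N m; "position": TCP position; "ee_rot": TCP orientation; "force": force on the tool from outside, world axes, zero at the start; "ft_torque": the same for the moment, N m; "width": opening from 0.0 (shut) to 1.0 (fully open).
Only numpy, scipy, OpenCV 4.12 (cv2) and the standard library are available. Lean on these libraries where they do the work, as an engineer would, in place of code of your own. Each camera call takes 0.05 s, during which the arm holds its last target.

### The job

Put up the little sorting shelf: lay the ash board across the two blue brackets with its holes over theirs, and fasten both ends by putting a thumbscrew down through board and bracket and giving it a quarter turn so that it cannot lift out. Only then stand all the empties that are there (of blue bottle, white milk jug and red-lidded jar) upright on the board, and leave the flattened tin, the steel lid and the clear bin where they are.

Things in the scene. Friction and masses are not known exactly. Their poses are not given: they have to be found in the camera images.
- rack: Fixed rack: two blue steel brackets and a low rail between. Origin on the bench midway between them; x across the shelf, y along it, z up. Each bracket: level flange 120 (x) x 60 (y) x 8 thick, top 70 mm above the bench, carried by a plate at its outer end. In each flange one through slot, 28 long in x, 13 wide in y, centred at y = +145 / -145. Place and yaw vary.
- rack_left (a point): Centre of the slot in the bracket at the rack's +y end, at the flange's top face; axes as the rack.
- rack_right (a point): Centre of the slot in the bracket at the rack's -y end, at the flange's top face; axes as the rack.
- board: Loose pale ash board, 60 (x) x 340 (y) x 15 (z) mm, 0.22 kg, flat on the bench at first. Origin at the centre of its underside, y along its length. A through slot near each end, 28 long in x, 13 wide in y, centred at y = +145 / -145, matches the brackets; the ends are alike, either way round will do. Grip it across its width at the middle. Once screwed it keeps up to 17 mm of play in x.
- board_a (a point): Centre of the board's slot at its +y end, at the underside.
- board_b (a point): Centre of the board's slot at its -y end, at the underside.
- holder: Fixed grey block, 60 (x) x 110 (y) x 50 (z) mm, origin at the centre of its underside. The two thumbscrews stand in loose slots in it, at y = +28 (screw1) and -28 (screw2), head discs on its top. Its place and yaw vary.
- screw1: Thumbscrew, 70 mm tall, upright in the holder. Origin at its bottom, z up. T foot 22 (x) x 8 (y) at z 4-12, nose 16 x 5 below it; shank 11 diameter to z 38; orange disc 34 diameter, z 38-42; orange wing grip 30 (x) x 10 (y), z 42-70, parallel to the foot. Passes the slots only with its x along theirs; disc down on the board, the foot is 3 mm below the bracket; a quarter turn either way locks it
- screw2: Thumbscrew, 70 mm tall, upright in the holder. Origin at its bottom, z up. T foot 22 (x) x 8 (y) at z 4-12, nose 16 x 5 below it; shank 11 diameter to z 38; orange disc 34 diameter, z 38-42; orange wing grip 30 (x) x 10 (y), z 42-70, parallel to the foot. Passes the slots only with its x along theirs; disc down on the board, the foot is 3 mm below the bracket; a quarter turn either way locks it
- screw1_foot (a point): Middle of the T foot of screw1, 8 mm above its origin.
- screw2_foot (a point): Middle of the T foot of screw2, 8 mm above its origin.
- bottle: Blue glass bottle, 150 mm tall, 0.25 kg, body 54 diameter up to 85 high, narrowing to a neck of 26 diameter from 112 to the top (the lip ring is only drawn). Origin at the centre of its underside, z up. May be absent.
- jug: Small white plastic milk jug, 135 mm tall, 0.09 kg, square foot 54 x 54, blue screw cap of 36 diameter from 109 to 135 high, centred over the origin, with a neck of 30 diameter from 98 to 109 below it. Origin at the centre of its underside, z up; its handle is on the +y side within the footprint, lower than the neck. May be absent.
- jar: Glass jar with a red lid, 98 mm tall, 0.2 kg, 54 diameter up to 75 high, lid of 52 diameter from 80 to the top. Origin at the centre of its underside, z up. May be absent.
- flat_tin: Bystander: flattened tin with a green side, 95 x 75 x 12 mm, origin at the centre of its underside.
- steel_lid: Bystander: round steel lid, 100 diameter, 12 high, origin at the centre of its underside.
- clear_bin: Bystander: open clear bin, 120 x 160 x 70 mm, origin at the centre of its underside.
Mind the look-alikes: they are no part of the job. What is shaped like the bottle but green is not meant.

How it is judged:
By the outcome, as a careful person would: the job done as asked, in the order asked, and still so for the second after the job is handed in, with the robot touching nothing.
Of bottle, jug, jar only 2 to 3 are there at a start; the rules pass over those that are not, and their reading is None.
At some moment in a run one of board may be knocked a few centimetres aside while the robot is not near it.
It also fails if it takes over 210 s, if anything falls off the work surface, if the arm or the gripper's body presses on something with over 40 N, if the wrist force passes 120 N, or if a joint passes its speed limit or range.

## Working session

There is one attempt and no reset: what is moved stays moved. The work goes in short steps, Python scripts to look and compute and a shell command to move; the robot and the scene stay as the last step left them, time stands still between calls to the robot, and variables do not carry over. Pictures are saved under pics/ and viewed, and the job is handed in when it is done.

```bash
ls; mkdir -p pics
python3 - <<'E'
from cell import monitor,get_image,get_calibration
import cv2
print(monitor.observe())
for n in ["scene","top","wrist"]:
    p,d=get_image(n); cv2.imwrite(f"pics/{n}0.png",p[:,:,::-1]); c=get_calibration(n); print(n,c)
E
```

```text
pics
{'clock': 0.0, 'joints': array([-1.31158901,  0.43519827,  0.02497843,  1.57409526, -0.01162712,
        1.13400833, -0.07510635]), 'dq': array([-1.48061994e-04,  4.19779411e-04, -7.54815667e-04,  9.91119187e-04,
        4.37424061e-05,  7.03304127e-04,  1.35198362e-03]), 'joint_efforts': array([-1.21255263e-03, -6.67855453e+01,  9.84328799e-01, -3.14454138e+01,
       -6.07521040e-02,  4.31434333e-02,  1.68864899e-04]), 'position': array([0.22109425, 0.58403667, 0.22596109]), 'ee_rot': array([-5.65344335e-01, -3.09013893e+00,  2.44311579e-03]), 'force': array([ 0.08253408,  0.03001785, -0.41979313]), 'ft_torque': array([0.00339262, 0.00082538, 0.00599092]), 'width': 1.0013828301645629}
scene {'fx': 516.5643049892416, 'fy': 516.5643049892416, 'cx': 326.84498077520925, 'cy': 238.70009833194706, 'R': array([[ 0.56357892,  0.82598217, -0.01149991],
       [ 0.51411632, -0.36161718, -0.77776437],
       [-0.64657807,  0.43241932, -0.62845074]]), 't': array([-0.31373557, -0.24626784,  1.56185728])}
top {'fx': 554.8762291584462, 'fy': 554.8762291584462, 'cx': 315.68730038151773, 'cy': 244.87234510997274, 'R': array([[-0.00432329, -0.99997295, -0.00595073],
       [-0.9792224 ,  0.00543992, -0.20271631],
       [ 0.2027432 ,  0.00495068, -0.97921943]]), 't': array([0.02128811, 0.56883497, 1.46808257])}
wrist {'fx': 426.9014896432861, 'fy': 426.9014896432861, 'cx': 320.71861641664464, 'cy': 241.60718987724604, 'R': array([[ 0.35430982,  0.9351259 , -0.00202692],
       [ 0.90019982, -0.34048821,  0.2714923 ],
       [ 0.25318934, -0.09801702, -0.96243848]]), 't': array([-0.6253903 , -0.03240026,  0.39179892])}
```

View pics/scene0.png

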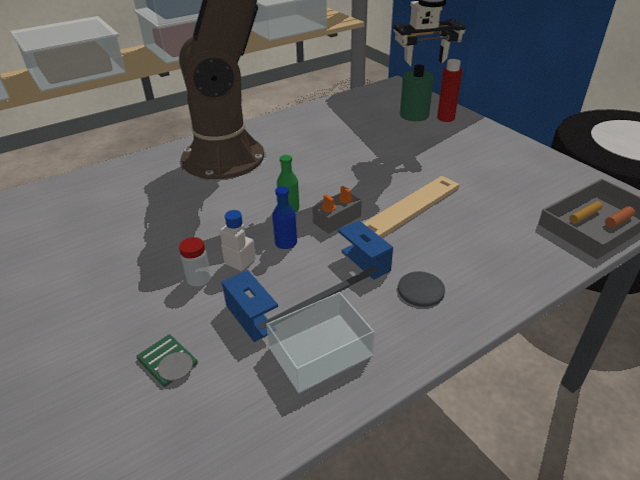

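View pics/top0.png

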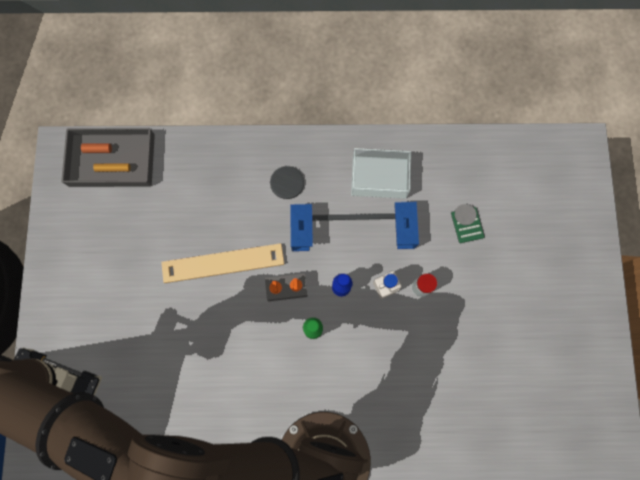

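View pics/wrist0.png

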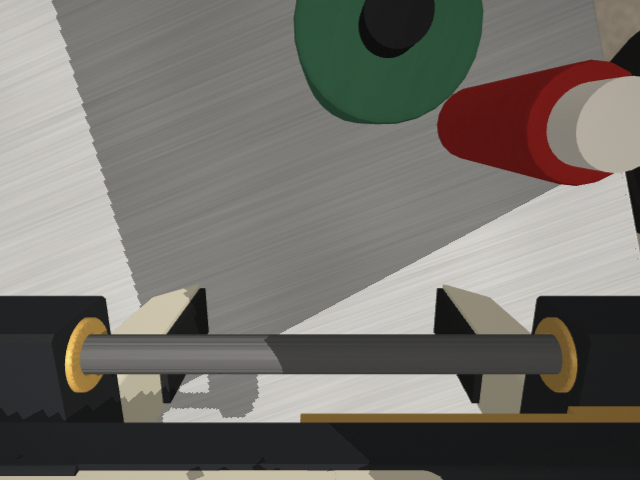

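The top picture shows the board at about (224,263), brackets at (301,226) and (407,224), the holder at (286,288), bottle (342,285), jug (387,285) and jar (427,283). The green look-alike is at (312,328). All three empties are there.

```bash
cat > h.py <<'E'
import numpy as np,cv2
from cell import monitor,get_image,get_calibration,workorder,look_for,masks_of
from scipy.spatial.transform import Rotation as Rn
def cloud(d,c):
    v,u=np.mgrid[0:480,0:640]
    P=np.stack([(u-c['cx'])/c['fx']*d,(v-c['cy'])/c['fy']*d,d],-1)
    return (P-c['t'])@c['R']
def rectfit(P):
    (c,s,a)=cv2.minAreaRect((P[:,:2]*1000).astype(np.float32)); return np.round(c,1),np.round(s,1),round(a,1)
def onplane(uv,c,z):
    uv=np.atleast_2d(uv).astype(float)
    r=np.c_[(uv[:,0]-c['cx'])/c['fx'],(uv[:,1]-c['cy'])/c['fy'],np.ones(len(uv))]@c['R']
    o=-c['R'].T@c['t']; return o+r*((z-o[2])/r[:,2])[:,None]
def state():
    s=monitor.observe(); R=Rn.from_rotvec(s['ee_rot']).as_matrix()
    print('t',round(s['clock'],2),'pos mm',np.round(s['position']*1000,1),'x',np.round(R[:,0],3),'y',np.round(R[:,1],3),'z',np.round(R[:,2],3),'F',np.round(s['force'],1),'w',round(s['width'],3),'j',np.round(s['joints'],2))
    return s,R
def goto(target,yaw=None,pr=True):
    """needed shift in tool axes (cm) and turn deg to put TCP at target (m), jaw y axis along yaw deg(world, mod 180)"""
    s,R=state(); d=R.T@(np.array(target)-s['position'])*100
    t=None
    if yaw is not None:
        a=np.degrees(np.arctan2(R[1,1],R[0,1])); dy=(yaw-a+90)%180-90
        t=-dy  # tool z down
    print('shift cm',np.round(d,2),'turn',t); return d,t
E
python3 - <<'E'
from h import *
p,d=get_image("top"); c=get_calibration("top"); W=cloud(d,c); np.savez("top0.npz",p=p,W=W)
for l in ["board","board_a","rack","rack_left","rack_right","holder","screw1","bottle","jug","jar","flat_tin","steel_lid","clear_bin"]:
    print(l,[(np.round(x['location']*1000 if isinstance(x['location'],np.ndarray) else np.array(x['location'])*1000),round(x['score'],2)) for x in look_for(l,"top")[:4]])
z=W[...,2]; hsv=cv2.cvtColor(p,cv2.COLOR_RGB2HSV)
for l,(u0,u1,v0,v1,zl,zh) in dict(board=(150,295,240,285,.008,.022),bl=(285,318,200,256,.06,.08),br=(390,424,198,255,.06,.08),holder=(262,312,272,305,.042,.056),disc=(262,312,270,305,.07,.12),bot=(325,360,268,300,.13,.17),jug=(370,405,268,300,.125,.15),jar=(412,442,268,298,.09,.11),green=(298,328,312,345,.12,.17)).items():
    m=np.zeros_like(z,bool); m[v0:v1,u0:u1]=1; m&=(z>zl)&(z<zh)&(d>0)
    P=W[m]; print(l,m.sum(),rectfit(P),np.round(np.median(P,0)*1000,1))
cv2.imwrite("pics/topz.png",cv2.resize(p[190:310,150:450],None,fx=2.66,fy=2.66,interpolation=cv2.INTER_CUBIC)[:,:,::-1])
E
```

```text
board [(array([527., 281.,  15.]), 0.96)]
board_a [(array([527., 281.,  15.]), 0.96)]
rack [(array([ 641., -101.,   67.]), 0.64)]
rack_left [(array([ 641., -102.,   69.]), 0.81), (array([ 791., -167.,    3.]), 0.71)]
rack_right []
holder [(array([444.,  99.,  53.]), 0.87)]
screw1 [(array([457.,  75.,  57.]), 0.68)]
bottle [(array([453., -46.,  96.]), 0.79), (array([343.,  27., 101.]), 0.75)]
jug [(array([ 455., -169.,   97.]), 0.73)]
jar [(array([ 453., -165.,   95.]), 0.6), (array([ 456., -270.,   98.]), 0.55)]
flat_tin [(array([ 641., -416.,   12.]), 0.57)]
steel_lid [(array([764.,  99.,  17.]), 0.61)]
clear_bin [(array([ 794., -167.,    1.]), 0.83)]
board 2498 (array([530.3, 284.2]), array([402.4, 123.4]), 89.7) [528.8 282.4  15.6]
bl 892 (array([623.5,  59.4]), array([120.6,  59.8]), 1.4) [622.6  58.7  70.8]
br 905 (array([ 629.3, -230.6]), array([122.4,  61.7]), 1.2) [ 627.3 -230.5   70.8]
holder 693 (array([457.5, 101.8]), array([ 61.4, 110. ]), 6.4) [456.  102.6  51.1]
disc 89 (array([456.9, 101.8]), array([30.2, 66.1]), 6.5) [457.3 124.5  83.4]
bot 119 (array([460.6, -51.2]), array([29. , 29.5]), 44.9) [460.7 -51.3 150.5]
jug 154 (array([ 460.3, -173.1]), array([34.2, 34.2]), 64.6) [ 459.5 -172.5  135.2]
jar 304 (array([ 458.2, -274.3]), array([50.6, 49.2]), 69.6) [ 458.3 -273.9   98.2]
green 124 (array([343.5,  28.1]), array([30.1, 27.7]), 89.1) [344.5  28.1 151.2]
```

View pics/topz.png

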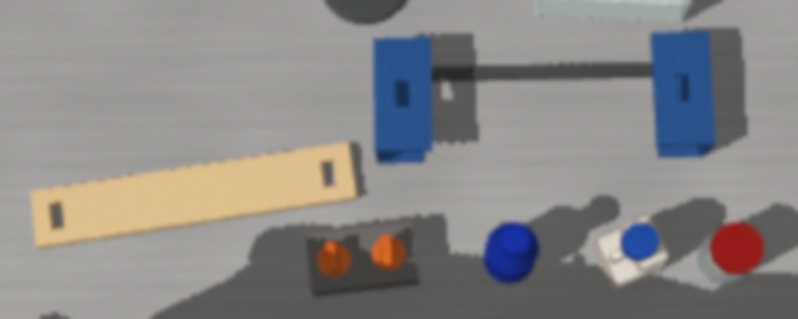

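```bash
cat >> h.py <<'E'
def board(p,W,zlo,zhi):
    hsv=cv2.cvtColor(p,cv2.COLOR_RGB2HSV)
    m=(hsv[...,0]>8)&(hsv[...,0]<28)&(hsv[...,1]>50)&(hsv[...,2]>90)&(W[...,2]>zlo)&(W[...,2]<zhi)
    n,l,st,_=cv2.connectedComponentsWithStats(m.astype(np.uint8))
    i=1+np.argmax(st[1:,4]); P=W[l==i]
    c,s,a=rectfit(P); ang=a if s[1]>s[0] else a-90  # long axis yaw from y
    return c,s,ang
E
python3 - <<'E'
from h import *
f=np.load("top0.npz"); print(board(f['p'],f['W'],.006,.025))
c=get_calibration("top"); 
# board slots (pixel from zoom): (56,215),(327,173); brackets (402,93),(683,88)
k=2.66
print(onplane([(150+56/k,190+215/k),(150+327/k,190+173/k)],c,.008)*1000)
print(onplane([(150+402/k,190+93/k),(150+683/k,190+88/k)],c,.066)*1000)
W=f['W'];p=f['p'];print('rail z',np.median(W[212:220,330:385,2]),W[217,330:385,2].max())
m=(p.min(2)>120)&(W[...,2]>.03)&(W[...,2]<.12);m[:,:365]=0;m[:,410:]=0;m[:265]=0;m[305:]=0
print('jug',rectfit(W[m]),m.sum())
goto((.5285,.282,.20),98.8)
E
```

```text
(array([528.5, 282.2]), array([ 62.7, 343.4]), 8.7)
[[506.85772077 427.02798162   8.        ]
 [550.60598217 140.03563965   8.        ]]
[[ 623.63638716   58.35142469   66.        ]
 [ 627.28397748 -232.87766738   66.        ]]
rail z 0.005382391350955934 0.014649495600471955
jug (array([ 459.8, -172.6]), array([53.4, 53.4]), 22.7) 289
t 0.85 pos mm [221.2 584.5 226.7] x [-0.935  0.354  0.   ] y [ 0.354  0.935 -0.   ] z [-0. -0. -1.] F [ 0.2  0.4 -0. ] w 1.001 j [-1.31  0.43  0.02  1.57 -0.01  1.13 -0.08]
shift cm [-39.45 -17.42   2.67] turn -29.533040754905144
```

```bash
python3 -m crank '[[[-4.4,-1.9,0.0],0,0],[[-4.4,-1.9,0.0],0,0],[[-4.4,-1.9,0.0],0,0],[[-4.4,-1.9,0.0],0,0],[[-4.4,-1.9,0.0],0,0]]'; python3 -m crank '[[[-4.4,-1.9,0.0],0,0],[[-4.4,-1.9,0.0],0,0],[[-4.4,-1.9,0.0],0,0],[[0,0,0],8.5,0],[[0,0,0],8.5,0]]';python3 -m crank '[[[0,0,0],8.5,0],[[0,0,0],8.5,0],[[0,0,0],8.5,0],[[0,0,0],8.5,0],[[0,0,0],8.5,0]]'
python3 - <<'E'
from h import *
p,d=get_image("top"); c=get_calibration("top"); W=cloud(d,c); print(board(p,W,.006,.025))
goto((.5285,.282,.10),8.7)
p,d=get_image("wrist");cv2.imwrite("pics/w1.png",p[:,:,::-1])
E
```

```text
clock: 1.35
position: [0.3946, 0.4164, 0.227]
ee_rot: [0.565, 3.09, 0.001]
force: [0.8, -0.2, -1.1]
width: 1.002
clock: 1.85
position: [0.4983, 0.3156, 0.2268]
ee_rot: [1.031, 2.967, 0.0]
force: [-1.2, 0.3, -0.9]
width: 1.003
clock: 2.35
position: [0.4966, 0.3178, 0.2268]
ee_rot: [-2.031, -2.396, -0.0]
force: [-0.5, 0.4, -0.5]
width: 1.0
(array([536.7, 230.6]), array([ 62.3, 236.4]), 8.5)
t 2.4 pos mm [496.6 318.  226.8] x [-0.155  0.988  0.   ] y [0.988 0.155 0.   ] z [ 0.  0. -1.] F [-0.3  0.1 -0.1] w 0.999 j [-0.92  0.38  0.36  1.68 -0.15  1.1  -0.36]
shift cm [-4.05  2.6  12.68] turn 0.20531848654871965
```

View pics/w1.png

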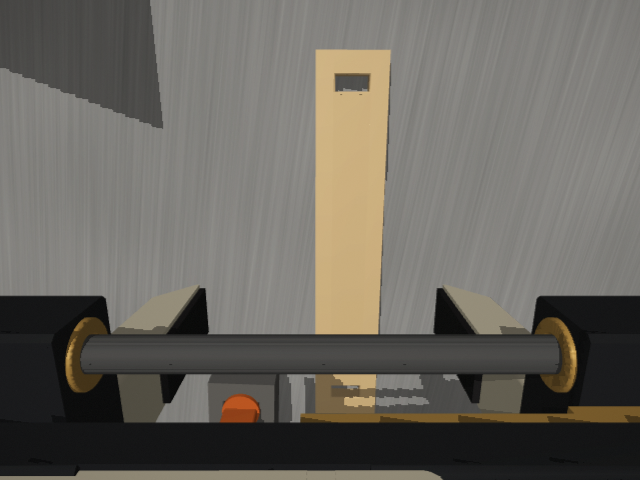

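Run:
```python
from h import *
c=get_calibration("wrist"); s,R=state()
print('cam in tool',np.round(R.T@(-c['R'].T@c['t']-s['position'])*1000,1), 'dir', np.round(R.T@c['R'].T@[0,0,1],3))
print('slot',onplane([(352,83)],c,.015)*1000,'edges',onplane([(316,150),(388,150),(316,300),(379,300)],c,.015)*1000)
```

```text
t 2.45 pos mm [496.5 317.9 226.7] x [-0.168  0.986 -0.   ] y [0.986 0.168 0.   ] z [ 0. -0. -1.] F [-1.4  0.6 -0.1] w 1.001 j [-0.92  0.38  0.36  1.68 -0.15  1.1  -0.35]
cam in tool [  75.3   -0.8 -158.5] dir [-0.272 -0.001  0.962]
slot [[503.05245668 425.48479207  15.        ]] edges [[482.89884058 367.76814306  15.        ]
 [543.20965595 377.99789571  15.        ]
 [505.52800013 231.83869102  15.        ]
 [563.75830907 241.73042518  15.        ]]
```

```bash
python3 -m crank '[[[-3.9,2.6,2],1,0],[[0,0,4],0,0],[[0,0,4],0,0],[[0,0,0],0,0],[[0,0,0],0,0]]'
python3 - <<'E'
from h import *
goto((.5285,.282,.004),8.7)
E
```

```text
clock: 2.95
position: [0.5282, 0.2844, 0.1275]
ee_rot: [-2.042, -2.387, 0.002]
force: [-0.1, -0.6, 0.5]
width: 1.002
t 2.95 pos mm [528.2 284.4 127.5] x [-0.155  0.988 -0.   ] y [ 0.988  0.155 -0.001] z [-0.001 -0.001 -1.   ] F [-0.1 -0.6  0.5] w 1.002 j [-0.82  0.5   0.34  1.77 -0.21  0.9  -0.23]
shift cm [-2.400e-01  1.000e-02  1.235e+01] turn 0.21641043562983953
```

```bash
python3 -m crank '[[[-0.2,0,3],0,0],[[0,0,4],0,0],[[0,0,3],0,0],[[0,0,2.3],0,0],[[0,0,0],0,0]]' 30; python3 -m crank '[[[0,0,0],0,255],[[0,0,0],0,255],[[0,0,0],0,255],[[0,0,0],0,255],[[0,0,0],0,255]]' 30;  python3 -m crank '[[[0,0,0],0,255],[[0,0,0],0,255],[[0,0,0],0,255],[[0,0,-2],0,255],[[0,0,-4],0,255]]' 30; python3 -m crank '[[[0,0,-4],0,255],[[0,0,-4],0,255],[[0,0,-2],0,255],[[0,0,0],0,255],[[0,0,0],0,255]]'
python3 - <<'E'
from h import *
state()
p,d=get_image("wrist");cv2.imwrite("pics/w2.png",p[:,:,::-1])
p,d=get_image("top");cv2.imwrite("pics/t2.png",p[:,:,::-1])
E
```

```text
clock: 3.45
position: [0.5282, 0.2828, 0.0037]
ee_rot: [-2.042, -2.386, 0.002]
force: [0.1, 0.5, 0.1]
width: 0.998
clock: 3.95
position: [0.5288, 0.2827, 0.005]
ee_rot: [-2.045, -2.385, -0.002]
force: [-1.2, -0.7, 7.9]
width: 0.646
clock: 4.45
position: [0.5263, 0.2812, 0.0622]
ee_rot: [-2.044, -2.384, 0.009]
force: [0.2, 1.2, -1.6]
width: 0.65
clock: 4.95
position: [0.5282, 0.2823, 0.1637]
ee_rot: [-2.045, -2.385, 0.0]
force: [0.5, -0.6, -2.9]
width: 0.65
t 4.95 pos mm [528.2 282.3 163.7] x [-0.153  0.988  0.   ] y [ 0.988  0.153 -0.   ] z [-0.  0. -1.] F [ 0.5 -0.6 -2.9] w 0.65 j [-0.84  0.46  0.36  1.74 -0.19  0.98 -0.24]
```

View pics/w2.png

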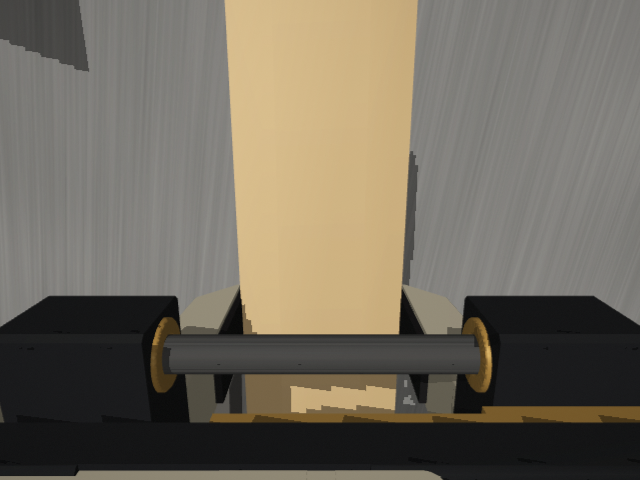

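View pics/t2.png

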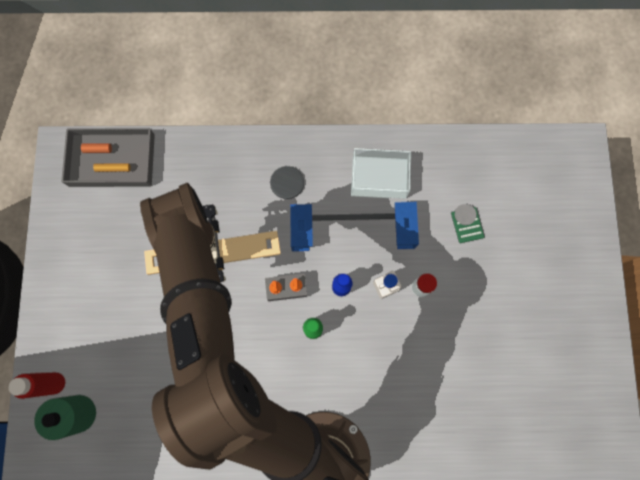

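Run:
```python
from h import *
f=np.load("top0.npz");p=f['p'];W=f['W'];c=get_calibration("top")
hsv=cv2.cvtColor(p,cv2.COLOR_RGB2HSV)
for (u0,u1,v0,v1) in [(285,318,200,256),(390,424,198,255)]:
    r=p[v0:v1,u0:u1].astype(float).sum(2)
    bl=(hsv[v0:v1,u0:u1,0]>95)&(hsv[v0:v1,u0:u1,0]<125)&(hsv[v0:v1,u0:u1,1]>100)
    zz=W[v0:v1,u0:u1,2]; top=(zz>.062)&(zz<.08)
    n,l,st,ce=cv2.connectedComponentsWithStats((bl&top).astype(np.uint8)); i=1+np.argmax(st[1:,4]); M=(l==i).astype(np.uint8)
    cn,_=cv2.findContours(M,cv2.RETR_EXTERNAL,cv2.CHAIN_APPROX_NONE); cc=max(cn,key=cv2.contourArea)
    F=np.zeros_like(M); cv2.drawContours(F,[cc],-1,1,-1)
    v,u=np.nonzero(F); print('flange centroid',onplane([(u.mean()+u0,v.mean()+v0)],c,.07)*1000,F.sum())
    ref=np.median(r[M>0]); sl=np.clip((ref-r)/ref,0,1)*cv2.erode(F,np.ones((3,3)),iterations=3); sl[sl<.15]=0
    v,u=np.mgrid[0:r.shape[0],0:r.shape[1]]
    q=(( u*sl).sum()/sl.sum()+u0,(v*sl).sum()/sl.sum()+v0); print('slot',q,onplane([q],c,.07)*1000,onplane([q],c,.062)*1000)
goto((.626,-.086,.18),1.1)
```

```text
flange centroid [[621.52991547  58.41030296  70.        ]] 889
slot (np.float64(300.7004841086087), np.float64(224.66407072195327)) [[623.50786571  59.40031219  70.        ]] [[625.47167023  59.66180787  62.        ]]
flange centroid [[ 627.03762825 -231.03374102   70.        ]] 919
slot (np.float64(406.9260904684976), np.float64(222.44022617124395)) [[ 628.11051336 -232.72741073   70.        ]] [[ 630.0991465  -234.04177484   62.        ]]
t 5.05 pos mm [527.5 282.  162.5] x [-0.152  0.988 -0.001] y [ 0.988  0.152 -0.003] z [-0.002 -0.001 -1.   ] F [-0.  -0.3 -2.2] w 0.648 j [-0.84  0.46  0.36  1.74 -0.19  0.98 -0.24]
shift cm [-37.87   4.12  -1.72] turn 7.671174475592849
```

```bash
python3 -m crank '[[[-2.0,0.5,-1.5],0,255],[[-4.5,0.5,0],0,255],[[-4.5,0.5,0],0,255],[[-4.5,0.5,0],0,255],[[-4.5,0.5,0],0,255]]'; python3 -m crank '[[[-4.5,0.4,0],0,255],[[-4.5,0.4,0],0,255],[[-4.5,0.4,0],0,255],[[-3.5,0.4,0],0,255],[[0,0,0],7.7,255]]';python3 - <<'E'
from h import *
goto((.6252,-.0863,.10),1.05)
E
```

```text
clock: 5.55
position: [0.5836, 0.0857, 0.1785]
ee_rot: [-2.045, -2.384, 0.002]
force: [0.6, 0.8, -1.6]
width: 0.648
clock: 6.05
position: [0.625, -0.0864, 0.1788]
ee_rot: [2.209, 2.229, -0.006]
force: [-0.3, -0.6, -1.6]
width: 0.646
t 6.05 pos mm [625.  -86.4 178.8] x [-0.009  1.    -0.005] y [ 1.     0.009 -0.001] z [-0.001 -0.005 -1.   ] F [-0.3 -0.6 -1.6] w 0.646 j [-0.26  0.51  0.46  1.65 -0.25  1.05  0.29]
shift cm [0.05 0.03 7.88] turn -0.5331098127174698
```

```bash
python3 -m crank '[[[0,0,3],-0.5,255],[[0,0,2],0,255],[[0,0,1],0,255],[[0,0,0],0,255],[[0,0,0],0,255]]';python3 - <<'E'
from h import *
goto((.6252,-.0863,.074),1.05)
p,d=get_image("top");cv2.imwrite("pics/t3.png",cv2.resize(p[150:330,220:480],None,fx=3,fy=3,interpolation=cv2.INTER_CUBIC)[:,:,::-1])
E
```

```text
clock: 6.55
position: [0.6257, -0.0775, 0.1196]
ee_rot: [2.191, 2.251, -0.0]
force: [0.6, -0.4, -1.2]
width: 0.649
t 6.55 pos mm [625.7 -77.5 119.6] x [-0.027  1.    -0.   ] y [1.    0.027 0.   ] z [ 0. -0. -1.] F [ 0.6 -0.4 -1.2] w 0.649 j [-0.25  0.57  0.43  1.71 -0.28  0.93  0.32]
shift cm [-0.87 -0.08  4.56] turn 0.49611106695138574
```

View pics/t3.png

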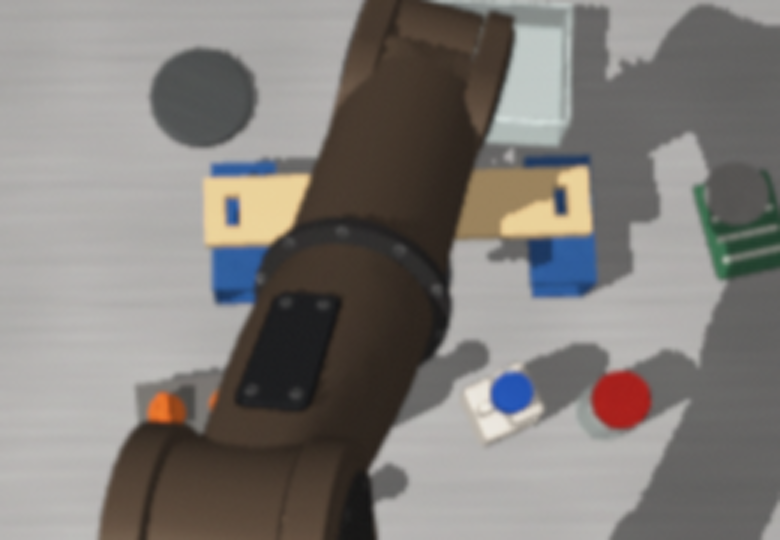

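Board is over both brackets, arm hides its middle; correcting the remaining -y offset and lowering.

```bash
python3 -m crank '[[[-0.8,-0.1,1],0.5,255],[[0,0,1],0,255],[[0,0,0],0,255],[[0,0,0],0,255],[[0,0,0],0,255]]';python3 - <<'E'
from h import *
goto((.6252,-.0863,.074),1.05)
p,d=get_image("top");c=get_calibration("top");cv2.imwrite("pics/t4.png",cv2.resize(p[170:270,260:450],None,fx=4,fy=4,interpolation=cv2.INTER_CUBIC)[:,:,::-1])
W=cloud(d,c); z=W[200:235,285:300,2]; print('board top z',np.median(z))
E
```

```text
clock: 7.1
position: [0.6249, -0.0849, 0.0993]
ee_rot: [2.2, 2.242, 0.0]
force: [0.1, -0.2, -2.0]
width: 0.648
t 7.1 pos mm [624.9 -84.9  99.3] x [-0.019  1.     0.   ] y [1.    0.019 0.   ] z [ 0.  0. -1.] F [ 0.1 -0.2 -2. ] w 0.648 j [-0.23  0.59  0.42  1.72 -0.3   0.89  0.34]
shift cm [-0.14  0.03  2.53] turn 0.024157217430015976
board top z 0.06938359047467982
```

View pics/t4.png

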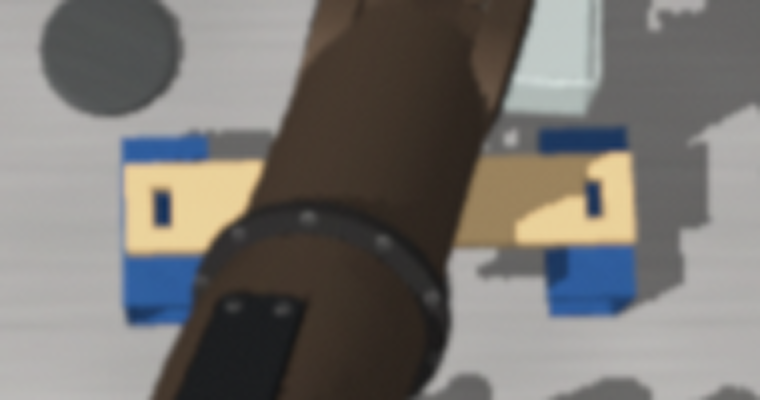

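Run:
```python
from h import *
c=get_calibration("top")
f=lambda u,v,z:onplane([(260+u/4-.375,170+v/4-.375)],c,z)[0]*1000
a=f(123.5,208,.110);b=f(635,198,.110);print(a,b,(a+b)/2)
a=f(162,208,.106);b=f(594,198,.106);print(a,b,(a+b)/2)
```

```text
[622.22702638  85.44207966 110.        ] [ 627.1322417 -257.1348656  110.       ] [624.67963404 -85.84639297 110.        ]
[623.08210099  59.77980585 106.        ] [ 628.31219298 -230.37514142  106.        ] [625.69714698 -85.29766778 106.        ]
```

```bash
python3 -m crank '[[[-0.1,0,0.8],0,255],[[0,0,0.8],0,255],[[0,0,0.4],0,255],[[0,0,0],0,255],[[0,0,0],0,255]]';python3 - <<'E'
from h import *
goto((.6252,-.0861,.074),1.05)
E
```

```text
clock: 7.65
position: [0.6246, -0.0861, 0.0789]
ee_rot: [-2.201, -2.242, 0.0]
force: [0.8, 0.9, -1.3]
width: 0.649
t 7.65 pos mm [624.6 -86.1  78.9] x [-0.019  1.    -0.   ] y [ 1.     0.019 -0.   ] z [-0. -0. -1.] F [ 0.8  0.9 -1.3] w 0.649 j [-0.22  0.62  0.41  1.74 -0.31  0.85  0.35]
shift cm [-0.    0.06  0.49] turn 0.01394642588340389
```

```bash
python3 -m crank '[[[0,0.05,0.3],0,255],[[0,0,0.2],0,255],[[0,0,0],0,255],[[0,0,0],0,255]]'; python3 -m crank '[[[0,0,0],0,0],[[0,0,0],0,0],[[0,0,0],0,0],[[0,0,0],0,0],[[0,0,-2],0,0]]';python3 -m crank '[[[0,0,-4],0,0],[[0,0,-5],0,0],[[0,0,-5],0,0],[[0,0,0],0,0],[[0,0,0],0,0]]'
python3 - <<'E'
from h import *
goto((.4544,.1296,.20),96.4)
E
```

```text
clock: 8.05
position: [0.6256, -0.0861, 0.075]
ee_rot: [2.2, 2.242, 0.001]
force: [-2.5, -0.4, 6.4]
width: 0.649
clock: 8.55
position: [0.6234, -0.0856, 0.092]
ee_rot: [-2.198, -2.24, 0.005]
force: [-0.4, 0.5, -0.1]
width: 0.992
clock: 9.05
position: [0.6259, -0.0861, 0.2356]
ee_rot: [2.199, 2.241, 0.003]
force: [-0.2, -0.1, -0.5]
width: 1.002
t 9.05 pos mm [625.9 -86.1 235.6] x [-0.019  1.     0.   ] y [1.    0.019 0.003] z [ 0.003  0.    -1.   ] F [-0.2 -0.1 -0.5] w 1.002 j [-0.27  0.46  0.48  1.57 -0.23  1.16  0.28]
shift cm [ 21.89 -16.76   3.51] turn 84.66956343595649
```

```bash
python3 -m crank '[[[3.9,-3.0,0],0,144],[[3.9,-3.0,0],0,144],[[3.9,-3.0,0],0,144],[[3.9,-3.0,0],0,144],[[3.9,-3.0,0],0,144]]'; python3 -m crank '[[[2.4,-1.8,0],0,144],[[0,0,0],8.5,144],[[0,0,0],8.5,144],[[0,0,0],8.5,144],[[0,0,0],8.5,144]]';python3 -m crank '[[[0,0,0],8.5,144],[[0,0,0],8.5,144],[[0,0,0],8.5,144],[[0,0,0],8.5,144],[[0,0,0],8.5,144]]';python3 -m crank '[[[0,0,0],8,144],[[0,0,0],0,144],[[0,0,0],0,144]]'
python3 - <<'E'
from h import *
goto((.4544,.1296,.12),96.4)
p,d=get_image("top");c=get_calibration("top");W=cloud(d,c);print(board(p,W,.075,.095))
cv2.imwrite("pics/t5.png",cv2.resize(p[170:320,250:450],None,fx=4,fy=4,interpolation=cv2.INTER_CUBIC)[:,:,::-1])
p,d=get_image("wrist");cv2.imwrite("pics/w5.png",p[:,:,::-1])
E
```

```text
clock: 9.55
position: [0.4692, 0.1073, 0.2327]
ee_rot: [-2.2, -2.242, 0.004]
force: [0.6, 0.9, -0.0]
width: 0.615
clock: 10.05
position: [0.4521, 0.1297, 0.2328]
ee_rot: [-2.764, -1.493, 0.004]
force: [-0.0, -0.3, 0.1]
width: 0.439
clock: 10.55
position: [0.4522, 0.1296, 0.2328]
ee_rot: [3.116, 0.389, -0.004]
force: [0.4, 0.1, -0.1]
width: 0.433
clock: 10.85
position: [0.4525, 0.1297, 0.2333]
ee_rot: [3.135, 0.187, -0.002]
force: [-0.4, -0.2, 0.0]
width: 0.436
t 10.85 pos mm [452.5 129.7 233.3] x [ 0.993  0.119 -0.002] y [ 0.119 -0.993  0.001] z [-0.001 -0.001 -1.   ] F [-0.4 -0.2  0. ] w 0.436 j [-0.92  0.18  0.62  1.96 -0.12  1.04 -1.69]
shift cm [ 0.2   0.03 11.33] turn 0.4225829607414653
(array([627.1, -86.5]), array([ 63.2, 338.7]), 0.7)
```

View pics/w5.png

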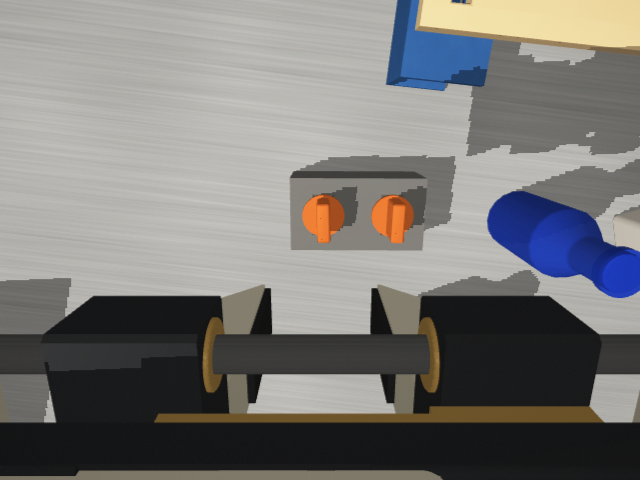

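View pics/t5.png

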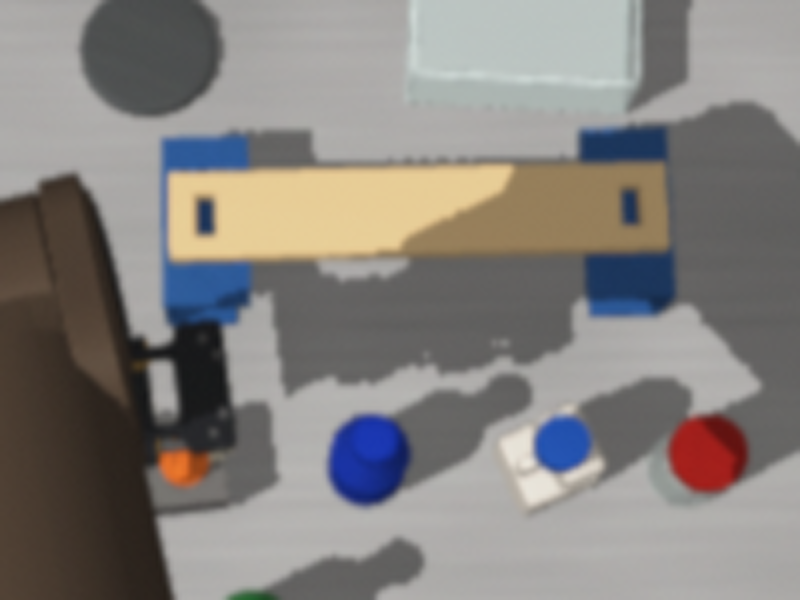

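Run:
```python
from h import *
s,R=state(); c=get_calibration("wrist")
print(onplane([(323,204),(397,204)],c,.082)*1000, 'disc',onplane([(323,215),(392,215)],c,.054)*1000)
print('holder corners',onplane([(291,249),(423,249),(428,179),(291,179)],c,.05)*1000)
p,d=get_image("wrist");W=cloud(d,c);hsv=cv2.cvtColor(p,cv2.COLOR_RGB2HSV)
m=(hsv[...,0]<20)&(hsv[...,1]>150)&(W[...,2]>.075)&(W[...,2]<.09);m[260:]=0
for a,b in((290,355),(360,430)):
    mm=m.copy();mm[:,:a]=0;mm[:,b:]=0;print('wing top',mm.sum(),rectfit(W[mm]))
```

```text
t 10.95 pos mm [452.9 129.8 233.7] x [ 0.993  0.118 -0.001] y [ 0.118 -0.993  0.   ] z [-0.001 -0.    -1.   ] F [0.1 0.2 0.2] w 0.433 j [-0.92  0.18  0.62  1.96 -0.12  1.04 -1.69]
[[465.81350998 131.44658805  82.        ]
 [472.20514144  77.29999203  82.        ]] disc [[451.55470239 129.56858786  54.        ]
 [458.09794066  74.12585001  54.        ]]
holder corners [[418.68534764 152.5878277   50.        ]
 [431.63035727  42.82660075  50.        ]
 [489.74234601  49.52696985  50.        ]
 [476.89062783 158.34861944  50.        ]]
wing top 528 (array([451.3, 130. ]), array([29.9,  9.7]), 7.0)
wing top 571 (array([457.8,  74.3]), array([29.8, 10.3]), 6.2)
```

```bash
python3 -m crank '[[[-0.05,-0.05,4],0.4,144],[[0,0,5],0,144],[[0,0,3],0,144],[[0,0,0],0,144],[[0,0,0],0,144]]'
python3 - <<'E'
from h import *
goto((.4520,.1299,.057),96.8)
E
```

```text
clock: 11.5
position: [0.4528, 0.1299, 0.1146]
ee_rot: [3.136, 0.169, -0.001]
force: [1.0, -0.4, 0.9]
width: 0.436
t 11.5 pos mm [452.8 129.9 114.6] x [ 0.994  0.108 -0.001] y [ 0.108 -0.994  0.001] z [-0.001 -0.001 -1.   ] F [ 1.  -0.4  0.9] w 0.436 j [-0.83  0.36  0.56  2.11 -0.28  0.75 -1.56]
shift cm [-0.08 -0.01  5.76] turn -0.6148245892200066
```

```bash
python3 -m crank '[[[0,0,3],-0.6,144],[[0,0,2],0,144],[[0,0,0.8],0,144],[[0,0,0],0,144],[[0,0,0],0,144]]' 30; python3 -m crank '[[[0,0,0],0,255],[[0,0,0],0,255],[[0,0,0],0,255],[[0,0,0],0,255],[[0,0,0],0,255]]' 30
python3 - <<'E'
from h import *
goto((.4520,.1299,.057),96.8)
E
```

```text
clock: 12.0
position: [0.4537, 0.1306, 0.0575]
ee_rot: [-3.135, -0.185, -0.003]
force: [0.3, -1.5, -0.4]
width: 0.436
clock: 12.5
position: [0.4527, 0.1302, 0.0563]
ee_rot: [-3.136, -0.185, -0.0]
force: [-0.4, -0.7, 3.6]
width: 0.105
t 12.5 pos mm [452.7 130.2  56.3] x [0.993 0.118 0.   ] y [ 0.118 -0.993 -0.   ] z [ 0.  0. -1.] F [-0.4 -0.7  3.6] w 0.105 j [-0.77  0.45  0.49  2.15 -0.37  0.61 -1.46]
shift cm [-0.07  0.03 -0.07] turn -0.03481286855321741
```

```bash
python3 -m crank '[[[0,0,-3],0,255],[[0,0,-5],0,255],[[0,0,-4],0,255],[[0,0,0],0,255],[[0,0,0],0,255]]'
python3 - <<'E'
from h import *
c=get_calibration("top")
f=lambda u,v,z:onplane([(250+u/4-.375,170+v/4-.375)],c,z)[0]*1000
print(f(205,216,.081),f(630,206,.081),f(168,216,.085),f(669,206,.085))
p,d=get_image("wrist");cv2.imwrite("pics/w6.png",p[:,:,::-1])
p,d=get_image("top");W=cloud(d,c);print(board(p,W,.075,.095)); np.savez('top1.npz',p=p,W=W)
cv2.imwrite("pics/t6.png",cv2.resize(p[170:320,250:450],None,fx=4,fy=4,interpolation=cv2.INTER_CUBIC)[:,:,::-1])
goto((.624,.0585,.16),91.1)
E
```

```text
clock: 13.0
position: [0.4528, 0.1307, 0.1766]
ee_rot: [-3.135, -0.186, -0.002]
force: [-0.2, 0.3, -0.8]
width: 0.108
[623.72510748  58.56739395  81.        ] [ 629.07073434 -231.60191122   81.        ] [622.88132155  83.64018903  85.        ] [ 627.91193416 -257.46452187   85.        ]
(array([627.1, -86.2]), array([ 62.4, 338.3]), 1.0)
t 13.1 pos mm [451.7 130.2 175.1] x [ 0.993  0.118 -0.002] y [ 0.118 -0.993  0.   ] z [-0.002 -0.001 -1.   ] F [-0.2  1.  -0.6] w 0.108 j [-0.9   0.26  0.62  2.04 -0.19  0.9  -1.62]
shift cm [16.27  9.15  1.48] turn 5.685011956643564
```

View pics/w6.png

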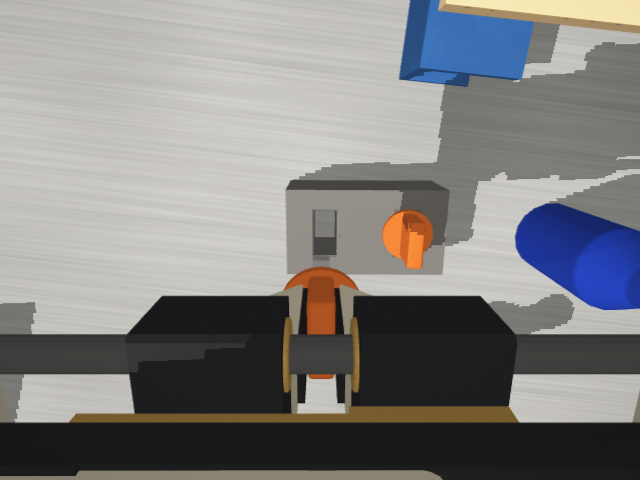

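View pics/t6.png

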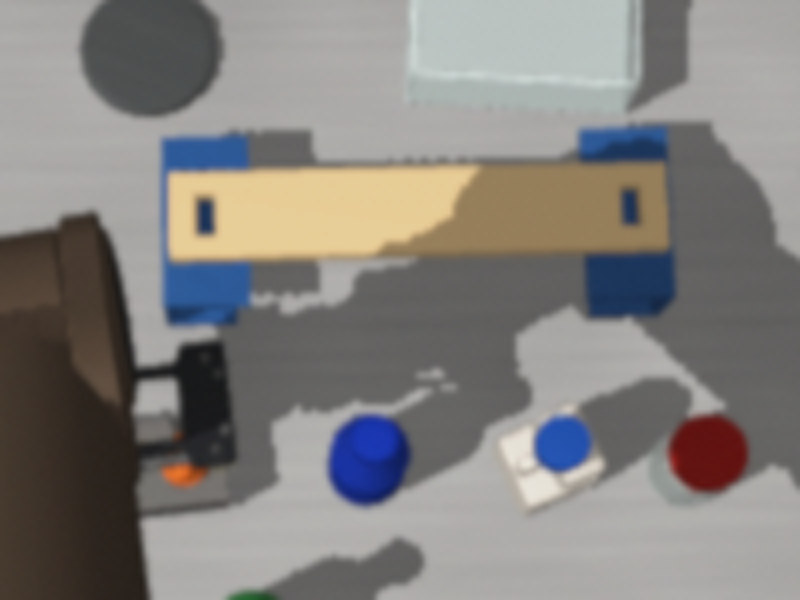

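```bash
python3 -m crank '[[[0,0,-3.5],5.7,255],[[3.2,1.6,0],0,255],[[3.2,1.6,0],0,255],[[3.2,1.6,0],0,255],[[3.2,1.6,0],0,255]]'; python3 -m crank '[[[3.0,1.2,0],0,255],[[0,0,0],0,255],[[0,0,0],0,255],[[0,0,0],0,255]]'
python3 - <<'E'
from h import *
goto((.624,.0585,.16),91.1)
p,d=get_image("wrist");cv2.imwrite("pics/w7.png",p[:,:,::-1])
E
```

```text
clock: 13.6
position: [0.5821, 0.068, 0.2091]
ee_rot: [3.141, 0.03, -0.005]
force: [1.2, 0.2, 0.6]
width: 0.107
clock: 14.0
position: [0.6107, 0.0576, 0.2098]
ee_rot: [3.141, 0.03, -0.004]
force: [-0.5, 0.1, -0.5]
width: 0.108
t 14.0 pos mm [610.7  57.6 209.8] x [ 1.     0.019 -0.003] y [ 0.019 -1.     0.   ] z [-0.003 -0.    -1.   ] F [-0.5  0.1 -0.5] w 0.108 j [-0.62  0.48  0.66  1.66 -0.32  1.11 -1.43]
shift cm [ 1.35 -0.06  4.98] turn -0.01736075354898503
```

View pics/w7.png

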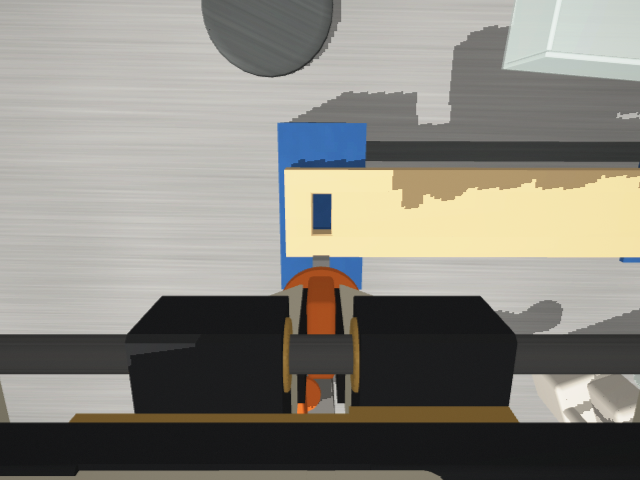

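Run:
```python
from h import *
f=np.load("top0.npz"); print('orig bracket slot z',np.round(f['W'][216:234,298:305,2]*1000)); 
p,d=get_image("wrist");c=get_calibration("wrist");W=cloud(d,c)
print(np.round(W[188:242:4,308:338:3,2]*1000))
cv2.imwrite("pics/w8.png",cv2.resize(p[150:270,260:400],None,fx=5,fy=5,interpolation=cv2.INTER_CUBIC)[:,:,::-1])
s=(f['p'][190:262,280:430]);cv2.imwrite("pics/t8.png",cv2.resize(s,None,fx=5,fy=5,interpolation=cv2.INTER_CUBIC)[:,:,::-1])
```

```text
orig bracket slot z [[75. 71. 70. 70. 70. 74. 70.]
 [74. 79. 70. 75. 74. 67. 74.]
 [70. 73. 76. 69. 69. 67. 70.]
 [74. 71. 63. 70. 76. 70. 70.]
 [75. 64. 69. 64. 62.  2. 68.]
 [65.  3.  7. 10. 10.  4. 72.]
 [69.  8.  8. 11.  8.  3. 77.]
 [66. 12. 10.  6.  4.  2. 68.]
 [68. -1.  1.  7.  1. 11. 72.]
 [72.  8.  8.  7.  2.  8. 70.]
 [72.  0.  9. -1.  8.  8. 69.]
 [68.  4.  6.  7.  6.  7. 69.]
 [75.  6.  6.  0.  6.  5. 71.]
 [74.  4. 10.  7.  5. 12. 71.]
 [71. 75. 68. 71. 75. 68. 68.]
 [71. 74. 71. 66. 72. 77. 71.]
 [68. 70. 74. 69. 68. 71. 79.]
 [70. 72. 73. 70. 73. 73. 73.]]
[[ 87.  85.  86.  86.  85.  87.  85.  86.  87.  86.]
 [ 85.  87.  86.  86.  86.  86.  87.  84.  85.  86.]
 [ 86.  86.   6.   6.   6.   5.   5.   7.  85.  84.]
 [ 85.  86.   6.   6.   6.   7.   6.   7. 369.  88.]
 [ 86.  86.   4.   6.   6.   7.   6.   6.  85.  85.]
 [ 86.  86.   5.   6.   6.   4.   6.   5.  84.  85.]
 [ 87.  85.   6.   5.   6.   5.   5.   6.  85.  85.]
 [ 86.  85.   7.   5.   7.   5.   6.   7.  86.  85.]
 [ 86.  86.   5.   6.   4.   6.   7.   7.  86.  87.]
 [ 86.  85.   7.   6.   7.   6.   7.   5.  84.  86.]
 [ 85.  86.  66.  66.  67.  67.  67.  67.  86.  85.]
 [ 86.  85.  82.  80.  81.  78.  79.  80.  85.  86.]
 [ 86.  86.  87.  86.  86.  85.  85.  85.  85.  86.]
 [ 86.  85.  84.  86.  85.  87.  86.  85.  86.  86.]]
```

View pics/w8.png

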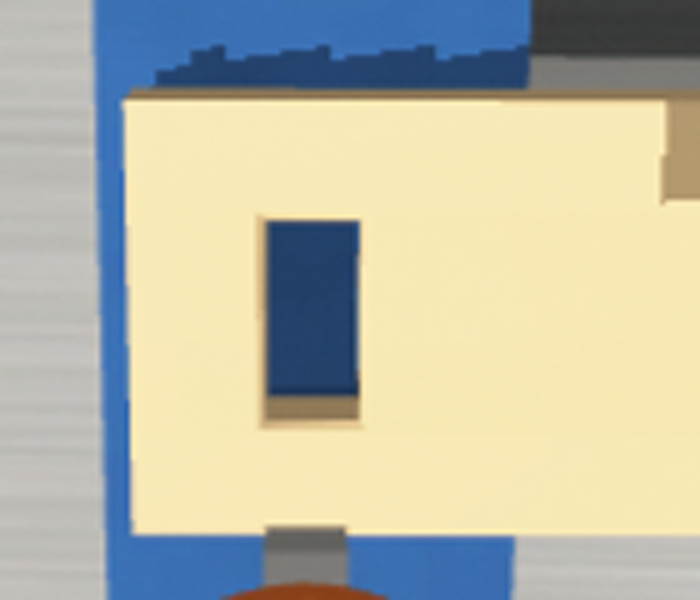

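Run:
```python
from h import *
c=get_calibration("wrist");s,R=state()
q=onplane([(260+311.5/5-.4,150+323/5-.4),(260+262/5-.4,150+323/5-.4),(260+361/5-.4,150+323/5-.4)],c,.085);print(q*1000)
t=q[0].copy(); t[2]=.145; t[0]+=.001
goto(t,91.1)
```

```text
t 14.1 pos mm [611.   58.  210.7] x [ 1.     0.02  -0.001] y [ 0.02  -1.    -0.001] z [-0.001  0.001 -1.   ] F [-0.5 -0.4 -1.1] w 0.106 j [-0.62  0.48  0.66  1.66 -0.32  1.11 -1.43]
[[621.72282554  59.23822101  85.        ]
 [621.59367149  65.96238771  85.        ]
 [621.85198011  52.51402751  85.        ]]
t 14.1 pos mm [611.   58.  210.7] x [ 1.     0.02  -0.001] y [ 0.02  -1.    -0.001] z [-0.001  0.001 -1.   ] F [-0.5 -0.4 -1.1] w 0.106 j [-0.62  0.48  0.66  1.66 -0.32  1.11 -1.43]
shift cm [ 1.19 -0.1   6.56] turn 0.019310701938820785
```

```bash
python3 -m crank '[[[1.2,-0.1,3],0,255],[[0,0,3],0,255],[[0,0,1.2],0,255],[[0,0,0],0,255],[[0,0,0],0,255]]'
python3 - <<'E'
from h import *
goto((.623,.059,.13),91.1)
p,d=get_image("wrist");cv2.imwrite("pics/w9.png",p[:,:,::-1])
p,d=get_image("scene");cv2.imwrite("pics/s9.png",cv2.resize(p[140:320,260:480],None,fx=3.3,fy=3.3)[:,:,::-1])
E
```

```text
clock: 14.6
position: [0.6242, 0.0585, 0.1402]
ee_rot: [-3.141, -0.03, -0.001]
force: [-0.4, -0.2, -0.2]
width: 0.108
t 14.6 pos mm [624.2  58.5 140.2] x [1.    0.019 0.001] y [ 0.019 -1.    -0.   ] z [ 0.001  0.    -1.   ] F [-0.4 -0.2 -0.2] w 0.108 j [-0.58  0.57  0.61  1.71 -0.38  0.99 -1.38]
shift cm [-0.12 -0.05  1.02] turn -0.02343549479263629
```

View pics/w9.png

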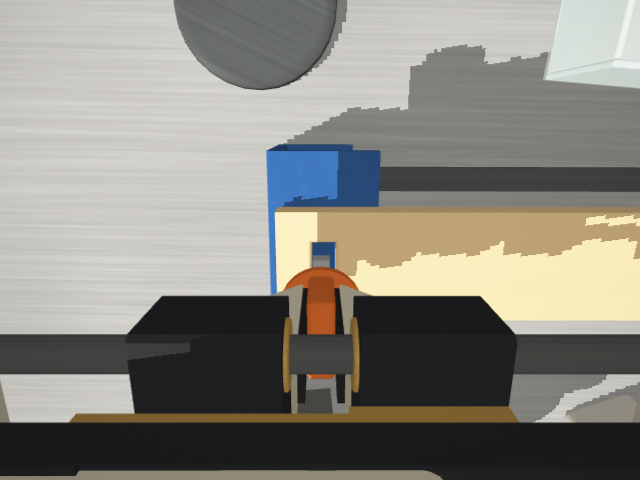

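View pics/s9.png

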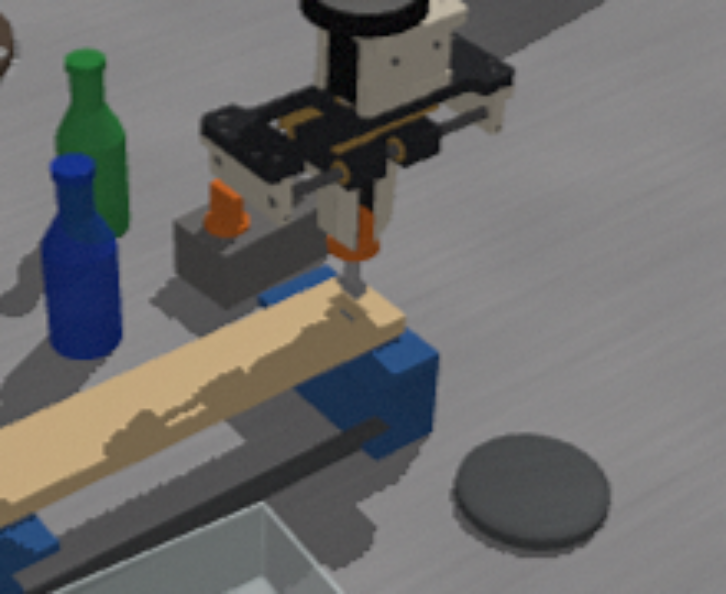

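Run:
```python
from h import *
p=cv2.imread("pics/w9.png");cv2.imwrite("pics/w9z.png",cv2.resize(p[230:280,285:360],None,fx=10,fy=10,interpolation=cv2.INTER_NEAREST))
```

```text
(no output)
```

View pics/w9z.png

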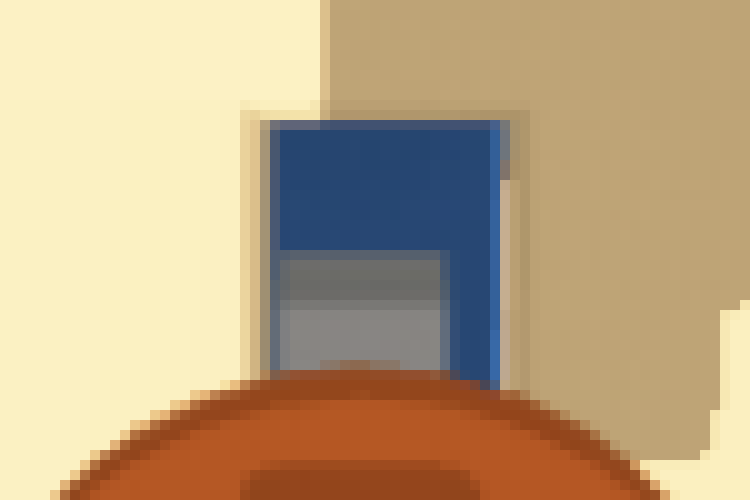

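Run:
```python
from h import *
c=get_calibration("wrist");s,R=state()
a=onplane([(323.3,241.2)],c,.085)[0]*1000; print('slot far edge',a,'centre x',a[0]-14)
for v,z in((255.,.108),(260.2,.100)):
    b=onplane([(321,v)],c,z)[0]*1000; print('foot far',b,b[0]-11)
```

```text
t 14.7 pos mm [624.8  58.4 140.7] x [1.    0.019 0.002] y [ 0.019 -1.    -0.   ] z [ 0.002  0.    -1.   ] F [-0.3 -0.3  0. ] w 0.107 j [-0.58  0.57  0.62  1.71 -0.38  0.99 -1.38]
slot far edge [636.52377113  59.17294032  85.        ] centre x 622.523771126324
foot far [636.20078782  60.38494546 108.        ] 625.2007878237724
foot far [631.00719499  60.28241463 100.        ] 620.0071949933151
```

```bash
python3 -m crank '[[[0,0.13,0],0,255],[[0,0,1],0,255],[[0,0,1],0,255],[[0,0,0.5],0,255],[[0,0,0],0,255]]'
python3 - <<'E'
from h import *
goto((.6225,.0573,.0925),91.1)
p,d=get_image("wrist");cv2.imwrite("pics/w10.png",cv2.resize(p[170:420,160:480],None,fx=2.4,fy=2.4)[:,:,::-1])
E
```

```text
clock: 15.2
position: [0.6232, 0.0572, 0.1127]
ee_rot: [3.141, 0.029, -0.003]
force: [0.2, 0.8, -0.0]
width: 0.107
t 15.2 pos mm [623.2  57.2 112.7] x [ 1.     0.019 -0.002] y [ 0.019 -1.     0.   ] z [-0.002 -0.    -1.   ] F [ 0.2  0.8 -0. ] w 0.107 j [-0.57  0.6   0.6   1.73 -0.4   0.94 -1.36]
shift cm [-0.06 -0.02  2.02] turn -0.035250357208951755
```

View pics/w10.png

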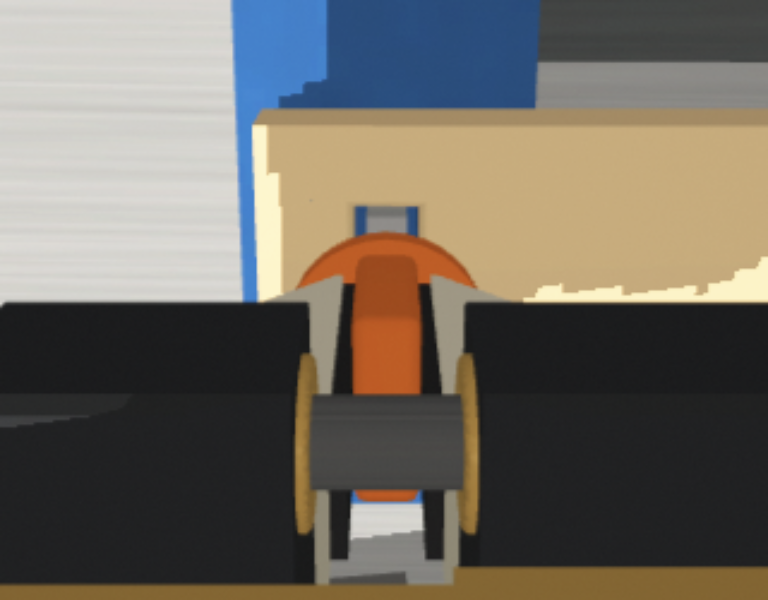

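```bash
python3 -m crank '[[[0,0,0.7],0,255],[[0,0,0.7],0,255],[[0,0,0.5],0,255],[[0,0,0],0,255],[[0,0,0],0,255]]'
python3 - <<'E'
from h import *
goto((.6225,.0573,.0915),91.1)
E
```

```text
clock: 15.75
position: [0.624, 0.0571, 0.095]
ee_rot: [3.141, 0.029, -0.0]
force: [0.4, -0.3, -0.5]
width: 0.108
t 15.75 pos mm [624.   57.1  95. ] x [ 1.     0.019 -0.   ] y [ 0.019 -1.     0.   ] z [-0. -0. -1.] F [ 0.4 -0.3 -0.5] w 0.108 j [-0.56  0.62  0.58  1.75 -0.42  0.9  -1.35]
shift cm [-0.15 -0.03  0.35] turn -0.036657201324942434
```

```bash
python3 -m crank '[[[0,0,0.2],0,255],[[0,0,0.15],0,255],[[0,0,0],0,255],[[0,0,0],0,255]]'
python3 - <<'E'
from h import *
state()
p,d=get_image("wrist");cv2.imwrite("pics/w11.png",cv2.resize(p[170:420,160:480],None,fx=2.4,fy=2.4)[:,:,::-1])
p,d=get_image("scene");cv2.imwrite("pics/s11.png",cv2.resize(p[140:320,260:480],None,fx=3.3,fy=3.3)[:,:,::-1])
E
```

```text
clock: 16.15
position: [0.624, 0.0571, 0.0917]
ee_rot: [-3.141, -0.029, -0.0]
force: [-0.3, -0.1, -0.7]
width: 0.108
t 16.15 pos mm [624.   57.1  91.7] x [1.    0.019 0.   ] y [ 0.019 -1.    -0.   ] z [ 0.  0. -1.] F [-0.3 -0.1 -0.7] w 0.108 j [-0.56  0.63  0.58  1.75 -0.42  0.9  -1.35]
```

View pics/s11.png

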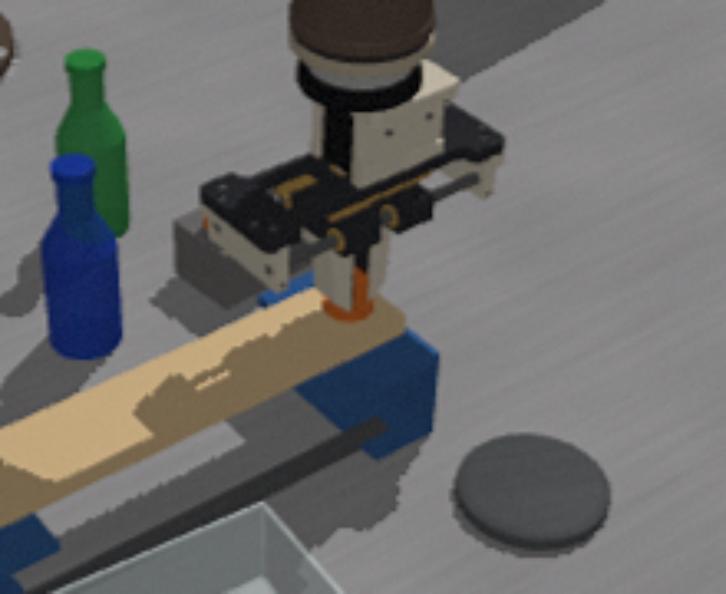

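```bash
python3 -m crank '[[[0,0,0.1],0,255],[[0,0,0],0,255],[[0,0,0],0,255]]'; python3 -m crank '[[[0,0,0],-6,255],[[0,0,0],-6,255],[[0,0,0],-6,255],[[0,0,0],-6,255],[[0,0,0],-6,255]]'; python3 -m crank '[[[0,0,0],-6,255],[[0,0,0],-6,255],[[0,0,0],-6,255],[[0,0,0],-6,255],[[0,0,0],-6,255]]';python3 -m crank '[[[0,0,0],-6,255],[[0,0,0],-6,255],[[0,0,0],-6,255],[[0,0,0],-6,255],[[0,0,0],-6,255]]'; python3 -m crank '[[[0,0,0],0,255],[[0,0,0],0,255]]'
python3 - <<'E'
from h import *
goto((.6240,.0571,.0915),1.1)
p,d=get_image("wrist");cv2.imwrite("pics/w12.png",cv2.resize(p,None,fx=1,fy=1)[:,:,::-1])
E
```

```text
clock: 16.55
position: [0.6242, 0.0571, 0.0914]
ee_rot: [-3.141, -0.029, -0.001]
force: [-2.7, 0.6, 7.3]
width: 0.107
clock: 17.05
position: [0.6247, 0.0572, 0.0914]
ee_rot: [3.025, 0.848, 0.003]
force: [-0.1, -0.5, 3.4]
width: 0.108
clock: 17.55
position: [0.6247, 0.0572, 0.0914]
ee_rot: [2.702, 1.601, 0.003]
force: [-0.1, -0.1, 4.7]
width: 0.11
clock: 18.05
position: [0.6247, 0.0571, 0.0914]
ee_rot: [2.195, 2.246, 0.002]
force: [-0.2, -0.1, 2.7]
width: 0.106
clock: 18.25
position: [0.6247, 0.057, 0.0913]
ee_rot: [2.204, 2.238, 0.002]
force: [-0.6, 0.4, 6.2]
width: 0.103
t 18.25 pos mm [624.7  57.   91.3] x [-0.015  1.     0.   ] y [1.    0.015 0.002] z [ 0.002  0.    -1.   ] F [-0.6  0.4  6.2] w 0.103 j [-0.28  0.57  0.15  1.72 -0.11  0.85 -0.07]
shift cm [ 0.01 -0.07 -0.02] turn -0.23480086665588829
```

View pics/w12.png

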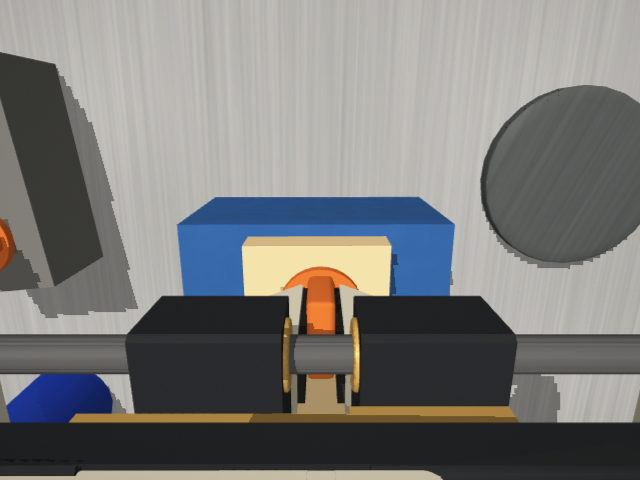

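```bash
python3 -m crank '[[[0,0,0],0,144],[[0,0,0],0,144],[[0,0,0],0,144],[[0,0,-2],0,144],[[0,0,-4],0,144]]'; python3 -m crank '[[[0,0,-4],0,144],[[0,0,-4],0,144],[[0,0,0],0,144],[[0,0,0],0,144]]';python3 - <<'E'
from h import *
p,d=get_image("wrist");cv2.imwrite("pics/w13.png",cv2.resize(p,None,fx=1,fy=1)[:,:,::-1])
goto((.4588,.0743,.23),96.3)
E
```

```text
clock: 18.8
position: [0.6216, 0.0569, 0.1481]
ee_rot: [-2.199, -2.238, 0.009]
force: [0.9, 0.3, 0.1]
width: 0.429
clock: 19.2
position: [0.6244, 0.0572, 0.2314]
ee_rot: [2.201, 2.241, 0.003]
force: [0.4, 0.2, -0.6]
width: 0.435
t 19.25 pos mm [623.6  57.1 230.1] x [-0.018  1.     0.   ] y [ 1.     0.018 -0.001] z [-0.001  0.    -1.   ] F [0.2 1.6 0.1] w 0.435 j [-0.3   0.43  0.18  1.57 -0.08  1.14 -0.08]
shift cm [  2.02 -16.45   0.02] turn 84.74529314524165
```

View pics/w13.png

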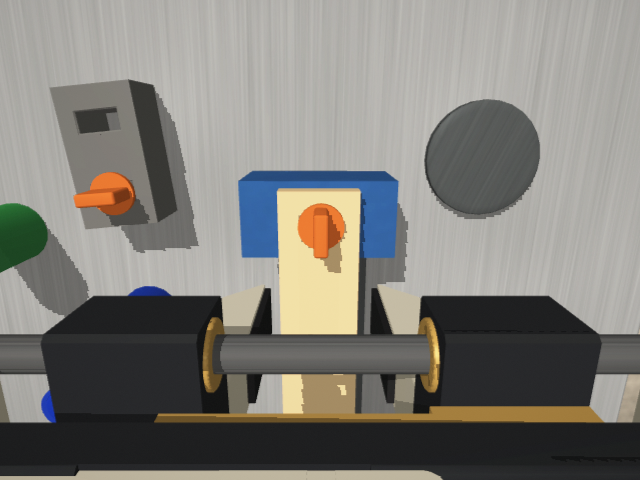

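The first screw stands locked at (320,230), its wing along the board. Screw2 is still in the holder at (105,195). Going for it.

```bash
python3 -m crank '[[[0.5,-4.1,0],0,144],[[0.5,-4.1,0],0,144],[[0.5,-4.1,0],0,144],[[0.5,-4.1,0],0,144],[[0,0,0],8.5,144]]'; python3 -m crank '[[[0,0,0],8.5,144],[[0,0,0],8.5,144],[[0,0,0],8.5,144],[[0,0,0],8.5,144],[[0,0,0],8.5,144]]';python3 -m crank '[[[0,0,0],8.5,144],[[0,0,0],8.5,144],[[0,0,0],8.5,144],[[0,0,0],8.2,144],[[0,0,0],0,144]]';python3 -m crank '[[[0,0,0],0,144]]'
python3 - <<'E'
from h import *
goto((.4588,.0743,.12),96.3)
p,d=get_image("wrist");c=get_calibration("wrist");W=cloud(d,c);hsv=cv2.cvtColor(p,cv2.COLOR_RGB2HSV)
m=(hsv[...,0]<20)&(hsv[...,1]>150)&(W[...,2]>.075)&(W[...,2]<.09);m[270:]=0
print('wing top',m.sum(),rectfit(W[m]))
cv2.imwrite("pics/w14.png",p[:,:,::-1])
E
```

```text
clock: 19.75
position: [0.4534, 0.0742, 0.2287]
ee_rot: [-2.357, -2.071, 0.008]
force: [1.4, -0.3, 0.2]
width: 0.439
clock: 20.25
position: [0.4586, 0.0739, 0.2291]
ee_rot: [-2.955, -1.067, 0.005]
force: [-0.5, 0.9, 0.0]
width: 0.432
clock: 20.75
position: [0.4587, 0.0739, 0.2292]
ee_rot: [3.136, 0.17, -0.004]
force: [0.7, -0.5, -0.0]
width: 0.433
clock: 20.85
position: [0.459, 0.074, 0.2297]
ee_rot: [3.136, 0.181, -0.003]
force: [-0.2, 0.5, 0.1]
width: 0.434
t 20.85 pos mm [459.   74.  229.7] x [ 0.993  0.115 -0.002] y [ 0.115 -0.993  0.001] z [-0.002 -0.001 -1.   ] F [-0.2  0.5  0.1] w 0.434 j [-0.56  0.17  0.33  1.96 -0.06  1.02 -1.66]
shift cm [ 0.   -0.04 10.97] turn 0.3160763222541618
wing top 572 (array([526.3,  66.5]), array([ 14.8, 167.9]), 83.7)
```

View pics/w14.png

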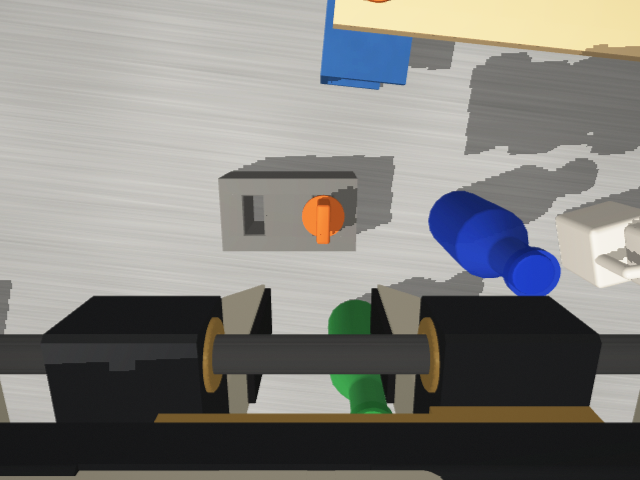

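```bash
python3 -m crank '[[[0,-0.03,5],0,144],[[0,0,5],0,144],[[0,0,3],0,144],[[0,0,0],0,144],[[0,0,0],0,144]]'
python3 - <<'E'
from h import *
goto((.4588,.0743,.057),96.4)
E
```

```text
clock: 21.4
position: [0.4597, 0.0741, 0.1009]
ee_rot: [3.136, 0.176, -0.001]
force: [0.4, 0.2, 0.7]
width: 0.434
t 21.4 pos mm [459.7  74.1 100.9] x [ 0.994  0.112 -0.001] y [ 0.112 -0.994  0.   ] z [-0.001 -0.    -1.   ] F [0.4 0.2 0.7] w 0.434 j [-0.51  0.35  0.3   2.12 -0.15  0.7  -1.57]
shift cm [-0.08 -0.03  4.39] turn 0.033452840770280545
```

```bash
python3 -m crank '[[[0,0,3],0,144],[[0,0,1.4],0,144],[[0,0,0],0,144],[[0,0,0],0,144]]' 30; python3 -m crank '[[[0,0,0],0,255],[[0,0,0],0,255],[[0,0,0],0,255],[[0,0,0],0,255],[[0,0,0],0,255]]' 30
python3 - <<'E'
from h import *
goto((.4588,.0743,.057),96.4)
E
python3 -m crank '[[[0,0,-3],0,255],[[0,0,-5],0,255],[[0,0,-4],0,255],[[0,0,-4],0,255],[[0,0,0],0,255]]';  python3 - <<'E'
from h import *
goto((.618,-.231,.21),91.1)
p,d=get_image("top");c=get_calibration("top");W=cloud(d,c);print(board(p,W,.075,.095))
E
```

```text
clock: 21.8
position: [0.4609, 0.0746, 0.0582]
ee_rot: [-3.136, -0.175, -0.004]
force: [-0.1, -0.4, 0.3]
width: 0.439
clock: 22.3
position: [0.4598, 0.0744, 0.0569]
ee_rot: [-3.137, -0.174, -0.001]
force: [-0.5, -0.0, 5.0]
width: 0.109
t 22.3 pos mm [459.8  74.4  56.9] x [0.994 0.111 0.   ] y [ 0.111 -0.994 -0.   ] z [ 0.  0. -1.] F [-0.5 -0.   5. ] w 0.109 j [-0.48  0.42  0.27  2.15 -0.19  0.59 -1.53]
shift cm [-0.1  -0.   -0.01] turn -0.03380858048967639
clock: 22.8
position: [0.4624, 0.0749, 0.2213]
ee_rot: [-3.134, -0.174, -0.013]
force: [1.0, 0.1, -0.8]
width: 0.117
t 22.8 pos mm [462.4  74.9 221.3] x [0.994 0.111 0.008] y [ 0.111 -0.994 -0.002] z [ 0.008  0.003 -1.   ] F [ 1.   0.1 -0.8] w 0.117 j [-0.57  0.18  0.35  1.97 -0.07  0.99 -1.65]
shift cm [12.07 32.12  1.17] turn 5.25303386224482
(array([ 627.1, -103.1]), array([ 62.5, 305.5]), 0.7)
```

```bash
python3 -m crank '[[[4,1.5,0],0,255],[[3.5,3,0],0,255],[[1.5,4.5,0],0,255],[[1,4.6,0],0,255],[[0.7,4.6,0],0,255]]'; python3 -m crank '[[[0.7,4.6,0],0,255],[[0.7,4.6,0],0,255],[[0,4.4,0],0,255],[[0,0,0],5.3,255],[[0,0,0],0,255]]'; python3 -m crank '[[[0,0,0],0,255],[[0,0,0],0,255]]';python3 - <<'E'
from h import *
goto((.618,-.231,.21),91.1)
p,d=get_image("wrist");cv2.imwrite("pics/w15.png",p[:,:,::-1])
E
```

```text
clock: 23.35
position: [0.586, -0.0961, 0.2143]
ee_rot: [-3.137, -0.176, 0.005]
force: [0.4, 0.6, -1.1]
width: 0.107
clock: 23.85
position: [0.6139, -0.2299, 0.2142]
ee_rot: [-3.141, -0.022, 0.005]
force: [0.2, 1.1, -1.2]
width: 0.107
clock: 24.05
position: [0.6152, -0.2263, 0.2158]
ee_rot: [-3.14, -0.036, 0.002]
force: [-0.9, 0.4, -0.6]
width: 0.106
t 24.05 pos mm [ 615.2 -226.3  215.8] x [ 1.     0.023 -0.001] y [ 0.023 -1.    -0.001] z [-0.001  0.001 -1.   ] F [-0.9  0.4 -0.6] w 0.106 j [-0.02  0.52  0.45  1.53 -0.24  1.15 -1.07]
shift cm [0.27 0.48 0.58] turn 0.20465382799812915
```

View pics/w15.png

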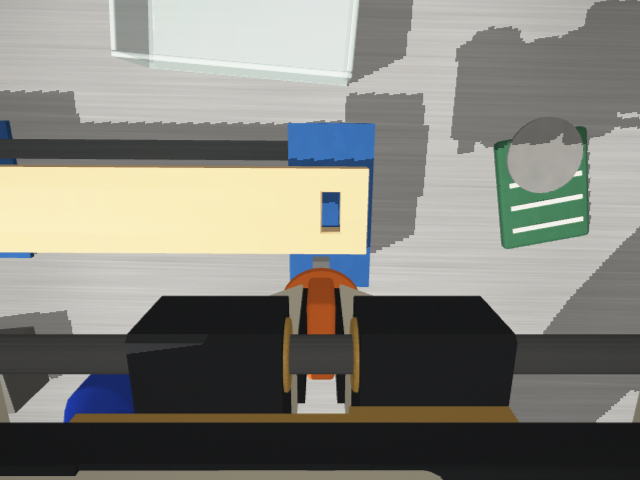

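Run:
```python
from h import *
c=get_calibration("wrist");s,R=state()
p=cv2.imread("pics/w15.png");cv2.imwrite("pics/w15z.png",cv2.resize(p[180:270,285:375],None,fx=7,fy=7,interpolation=cv2.INTER_NEAREST))
q=onplane([(330.7,211.5)],c,.085)[0];print(q*1000)
goto((q[0]+.002,q[1],.14),91.1)
```

```text
t 24.1 pos mm [ 615.3 -226.4  216.1] x [ 1.     0.022 -0.001] y [ 0.022 -1.    -0.001] z [-0.001  0.001 -1.   ] F [ 0.2 -0.3 -0. ] w 0.107 j [-0.02  0.52  0.45  1.53 -0.24  1.15 -1.07]
[ 627.0190393  -231.20533424   85.        ]
t 24.1 pos mm [ 615.3 -226.4  216.1] x [ 1.     0.022 -0.001] y [ 0.022 -1.    -0.001] z [-0.001  0.001 -1.   ] F [ 0.2 -0.3 -0. ] w 0.107 j [-0.02  0.52  0.45  1.53 -0.24  1.15 -1.07]
shift cm [1.36 0.51 7.61] turn 0.1811852912906602
```

View pics/w15z.png

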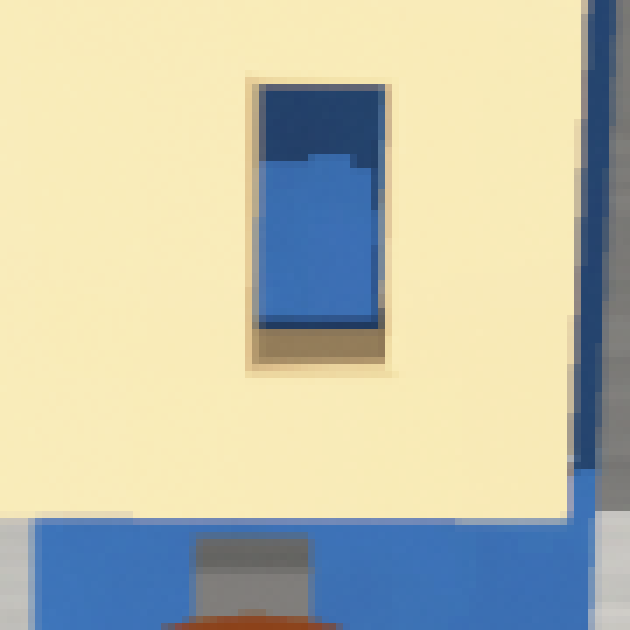

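```bash
python3 -m crank '[[[1.2,0.5,3],0,255],[[0,0,3],0,255],[[0,0,1.4],0,255],[[0,0,0],0,255],[[0,0,0],0,255]]'
python3 - <<'E'
from h import *
goto((.6285,-.2312,.14),91.1)
p,d=get_image("wrist");cv2.imwrite("pics/w16.png",cv2.resize(p[230:280,285:360],None,fx=10,fy=10,interpolation=cv2.INTER_NEAREST)[:,:,::-1])
E
```

```text
clock: 24.6
position: [0.6276, -0.2329, 0.1436]
ee_rot: [3.141, 0.03, 0.001]
force: [-0.2, -0.3, 1.0]
width: 0.103
t 24.6 pos mm [ 627.6 -232.9  143.6] x [1.    0.019 0.001] y [ 0.019 -1.     0.   ] z [ 0.001 -0.    -1.   ] F [-0.2 -0.3  1. ] w 0.103 j [ 0.01  0.6   0.43  1.58 -0.28  1.02 -1.04]
shift cm [ 0.09 -0.16  0.36] turn 0.01036601237854029
```

View pics/w16.png

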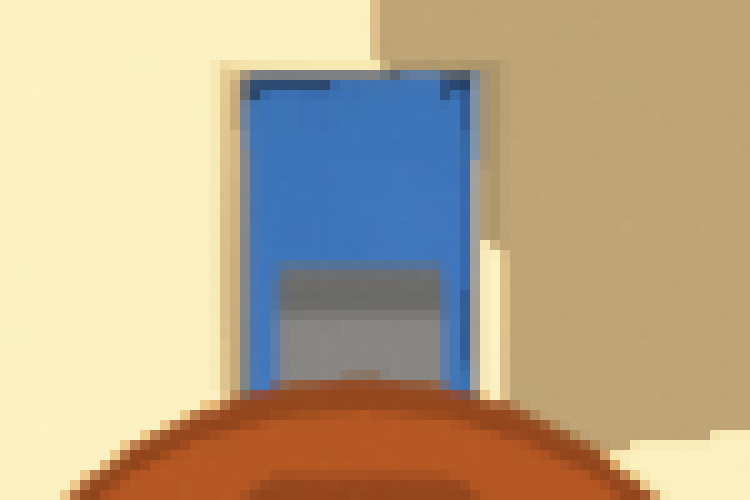

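Run:
```python
from h import *
c=get_calibration("wrist");s,R=state();z=s['position'][2]-.0445
print(onplane([(321,236.6)],c,.085)[0][0]*1000-14, onplane([(321,260.6)],c,z+.012)[0][0]*1000-11,onplane([(321,256.4)],c,z+.004)[0][0]*1000-11)
```

```text
t 24.65 pos mm [ 628.  -233.2  144.1] x [1.    0.019 0.002] y [ 0.019 -1.     0.001] z [ 0.002 -0.001 -1.   ] F [ 0.2 -0.4  0.5] w 0.108 j [ 0.01  0.6   0.43  1.58 -0.28  1.02 -1.04]
627.2307164354489 625.6807935648512 625.205377550307
```

```bash
python3 -m crank '[[[0.15,0,0.3],0,255],[[0,0,1],0,255],[[0,0,1],0,255],[[0,0,0.5],0,255],[[0,0,0],0,255]]';python3 -m crank '[[[0,0,0],0,255]]'
python3 - <<'E'
from h import *
state()
p,d=get_image("wrist");cv2.imwrite("pics/w17.png",cv2.resize(p[170:420,160:480],None,fx=2.4,fy=2.4)[:,:,::-1])
E
```

```text
clock: 25.15
position: [0.628, -0.2327, 0.1132]
ee_rot: [-3.141, -0.029, 0.003]
force: [0.8, -0.2, -1.4]
width: 0.11
clock: 25.25
position: [0.6286, -0.2331, 0.1144]
ee_rot: [-3.141, -0.029, 0.001]
force: [-0.8, -0.3, -0.0]
width: 0.106
t 25.25 pos mm [ 628.6 -233.1  114.4] x [ 1.     0.018 -0.   ] y [ 0.018 -1.    -0.   ] z [-0.  0. -1.] F [-0.8 -0.3 -0. ] w 0.106 j [ 0.01  0.63  0.42  1.6  -0.29  0.97 -1.03]
```

View pics/w17.png

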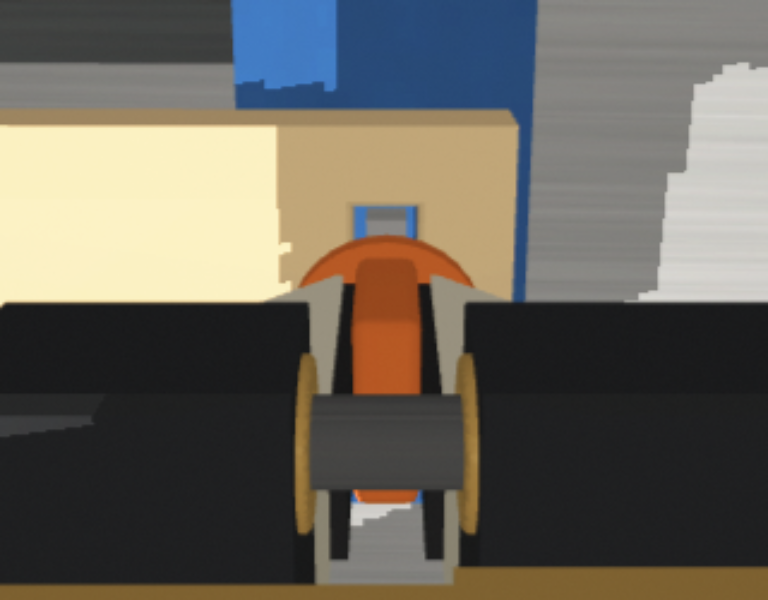

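Foot is in the slot, centred. Lowering until the disc seats.

```bash
python3 -m crank '[[[0,0,0.7],0,255],[[0,0,0.7],0,255],[[0,0,0.5],0,255],[[0,0,0],0,255],[[0,0,0],0,255]]'; python3 -m crank '[[[0,0,0.2],0,255],[[0,0,0.1],0,255],[[0,0,0],0,255],[[0,0,0],0,255]]'
python3 - <<'E'
from h import *
state()
E
```

```text
clock: 25.8
position: [0.6286, -0.233, 0.0953]
ee_rot: [-3.141, -0.029, 0.001]
force: [-0.5, -1.0, -0.5]
width: 0.104
clock: 26.2
position: [0.6288, -0.233, 0.0927]
ee_rot: [-3.141, -0.029, -0.0]
force: [-0.0, 0.1, -0.3]
width: 0.103
t 26.2 pos mm [ 628.8 -233.    92.7] x [1.    0.019 0.   ] y [ 0.019 -1.    -0.   ] z [ 0.  0. -1.] F [-0.   0.1 -0.3] w 0.103 j [ 0.02  0.66  0.41  1.62 -0.3   0.93 -1.02]
```

```bash
python3 -m crank '[[[0,0,0.12],0,255],[[0,0,0],0,255],[[0,0,0],0,255]]'; python3 -m crank '[[[0,0,0.05],0,255],[[0,0,0],0,255],[[0,0,0],0,255]]'
```

```text
clock: 26.5
position: [0.629, -0.2331, 0.092]
ee_rot: [3.141, 0.029, 0.001]
force: [-0.7, 0.5, 6.0]
width: 0.104
clock: 26.8
position: [0.629, -0.2331, 0.092]
ee_rot: [-3.141, -0.029, -0.002]
force: [-2.7, 1.7, 9.8]
width: 0.105
```

```bash
python3 -m crank '[[[0,0,-0.04],-6,255],[[0,0,0],-6,255],[[0,0,0],-6,255],[[0,0,0],-6,255],[[0,0,0],-6,255]]'; python3 -m crank '[[[0,0,0],-6,255],[[0,0,0],-6,255],[[0,0,0],-6,255],[[0,0,0],-6,255],[[0,0,0],-6,255]]';python3 -m crank '[[[0,0,0],-6,255],[[0,0,0],-6,255],[[0,0,0],-6,255],[[0,0,0],-6,255],[[0,0,0],-6,255]]'; python3 -m crank '[[[0,0,0],0,255],[[0,0,0],0,255]]'
python3 - <<'E'
from h import *
state()
E
python3 -m crank '[[[0,0,0],0,144],[[0,0,0],0,144],[[0,0,0],0,144],[[0,0,-2],0,144],[[0,0,-4],0,144]]'; python3 -m crank '[[[0,0,-4],0,0],[[0,0,-4],0,0],[[0,0,0],0,0],[[0,0,0],0,0]]';python3 - <<'E'
from h import *
p,d=get_image("wrist");cv2.imwrite("pics/w18.png",p[:,:,::-1])
p,d=get_image("top");c=get_calibration("top");cv2.imwrite("pics/t18.png",cv2.resize(p[170:320,250:450],None,fx=4,fy=4,interpolation=cv2.INTER_CUBIC)[:,:,::-1])
state()
E
```

```text
clock: 27.3
position: [0.6293, -0.233, 0.092]
ee_rot: [3.025, 0.848, 0.002]
force: [-0.3, 1.3, 4.6]
width: 0.106
clock: 27.8
position: [0.6291, -0.2326, 0.092]
ee_rot: [2.702, 1.602, 0.002]
force: [-1.2, 1.8, 5.3]
width: 0.109
clock: 28.3
position: [0.6289, -0.2325, 0.092]
ee_rot: [-2.196, -2.247, -0.001]
force: [-2.7, 1.9, 6.9]
width: 0.102
clock: 28.5
position: [0.629, -0.2325, 0.092]
ee_rot: [-2.2, -2.242, -0.002]
force: [-2.0, 2.9, 6.2]
width: 0.105
t 28.5 pos mm [ 629.  -232.5   92. ] x [-0.019  1.     0.001] y [1.    0.019 0.001] z [ 0.001  0.001 -1.   ] F [-2.   2.9  6.2] w 0.105 j [ 0.29  0.63 -0.02  1.59  0.01  0.92  0.28]
clock: 29.0
position: [0.6265, -0.2325, 0.1485]
ee_rot: [-2.197, -2.238, 0.005]
force: [0.0, 0.0, 0.6]
width: 0.426
clock: 29.4
position: [0.6292, -0.2333, 0.2322]
ee_rot: [2.2, 2.24, 0.002]
force: [0.0, 0.3, -0.9]
width: 0.733
t 29.5 pos mm [ 628.  -232.9  230. ] x [-0.018  1.     0.001] y [ 1.     0.018 -0.002] z [-0.002  0.    -1.   ] F [ 0.1 -0.1  0. ] w 0.826 j [ 0.28  0.51 -0.01  1.44  0.    1.19  0.29]
```

View pics/w18.png

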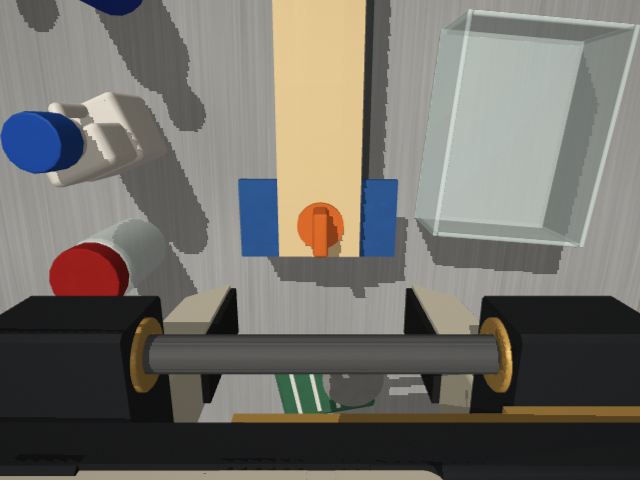

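View pics/t18.png

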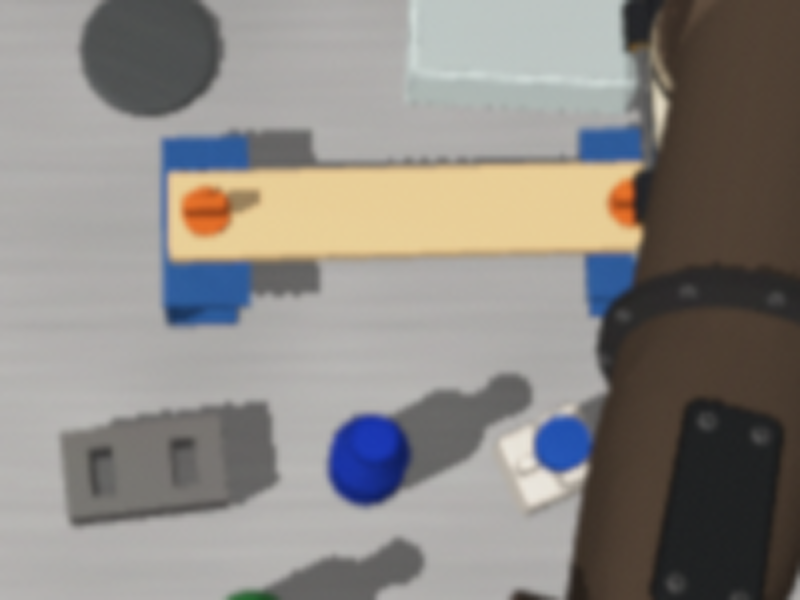

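```bash
python3 -m crank '[[[-0.9,-3.9,0],0,0],[[-0.9,-3.9,0],0,0],[[-0.9,-3.9,0],0,0],[[-0.6,-3.9,0],0,0],[[0,-1.3,0],0,0]]'; python3 -m crank '[[[0,0,0],0,0],[[0,0,0],0,0]]';python3 - <<'E'
from h import *
goto((.4582,-.2743,.06),1.1)
p,d=get_image("wrist");cv2.imwrite("pics/w19.png",p[:,:,::-1])
c=get_calibration("wrist");W=cloud(d,c);hsv=cv2.cvtColor(p,cv2.COLOR_RGB2HSV)
m=((hsv[...,0]<8)|(hsv[...,0]>172))&(hsv[...,1]>150)&(W[...,2]>.092)&(W[...,2]<.106);m[290:]=0
print(m.sum(),cv2.minEnclosingCircle((W[m][:,:2]*1000).astype(np.float32)))
E
```

```text
clock: 30.0
position: [0.4556, -0.2705, 0.2299]
ee_rot: [-2.203, -2.235, 0.004]
force: [0.8, -0.2, 0.7]
width: 0.999
clock: 30.2
position: [0.461, -0.2686, 0.2308]
ee_rot: [-2.2, -2.242, -0.001]
force: [0.1, 0.5, -0.1]
width: 1.0
t 30.2 pos mm [ 461.  -268.6  230.8] x [-0.019  1.     0.001] y [ 1.     0.019 -0.   ] z [-0.     0.001 -1.   ] F [ 0.1  0.5 -0.1] w 1.0 j [ 0.43  0.28 -0.    1.79  0.    1.07  0.45]
shift cm [-0.58 -0.29 17.08] turn -0.0003592353302082074
3966 ((456.14788818359375, -273.92901611328125), 25.751737594604492)
```

View pics/w19.png

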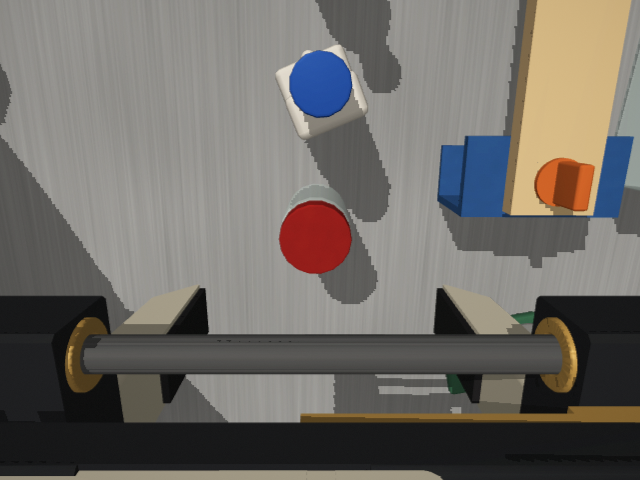

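Jar lid at (315,237), (457,-274) mm. Descend, grip, lift.

```bash
python3 -m crank '[[[-0.55,-0.35,3],0,0],[[0,0,5],0,0],[[0,0,4],0,0],[[0,0,0],0,0],[[0,0,0],0,0]]' 25
python3 - <<'E'
from h import *
goto((.4572,-.2741,.06),1.1)
E
python3 -m crank '[[[0,0,3],0,0],[[0,0,2],0,0],[[0,0,0],0,0],[[0,0,0],0,0]]' 25; python3 -m crank '[[[0,0,0],0,255],[[0,0,0],0,255],[[0,0,0],0,255],[[0,0,0],0,255],[[0,0,0],0,255]]' 25
python3 - <<'E'
from h import *
goto((.4572,-.2741,.06),1.1)
E
```

```text
clock: 30.75
position: [0.4578, -0.2742, 0.1113]
ee_rot: [-2.198, -2.242, 0.0]
force: [-0.1, -0.2, 0.6]
width: 1.002
t 30.75 pos mm [ 457.8 -274.2  111.3] x [-0.02   1.     0.001] y [ 1.     0.02  -0.001] z [-0.001  0.001 -1.   ] F [-0.1 -0.2  0.6] w 1.002 j [ 0.44  0.42 -0.01  1.93  0.    0.8   0.46]
shift cm [ 0.01 -0.06  5.13] turn 0.03894818722467619
clock: 31.15
position: [0.4586, -0.2752, 0.0632]
ee_rot: [2.199, 2.241, 0.001]
force: [-0.3, -0.3, 0.4]
width: 1.002
clock: 31.65
position: [0.457, -0.2748, 0.0615]
ee_rot: [2.201, 2.242, 0.0]
force: [0.3, 0.3, -0.3]
width: 0.615
t 31.65 pos mm [ 457.  -274.8   61.5] x [-0.018  1.    -0.   ] y [1.    0.018 0.   ] z [ 0. -0. -1.] F [ 0.3  0.3 -0.3] w 0.615 j [ 0.45  0.49 -0.01  1.97  0.01  0.68  0.45]
shift cm [0.07 0.02 0.15] turn -0.04146925657728673
```

```bash
python3 -m crank '[[[0,0,0],0,255],[[0,0,0],0,255],[[0,0,-3],0,255],[[0,0,-4],0,255],[[0,0,-4],0,255]]';python3 -m crank '[[[0,0,-4],0,255],[[0,0,0],0,255],[[0,0,0],0,255]]'
python3 - <<'E'
from h import *
goto((.6281,-.172,.20),1.1)
E
```

```text
clock: 32.15
position: [0.4561, -0.2743, 0.1719]
ee_rot: [-2.199, -2.241, 0.001]
force: [1.0, -0.0, -2.3]
width: 0.58
clock: 32.45
position: [0.4571, -0.2748, 0.2116]
ee_rot: [2.2, 2.241, 0.001]
force: [-0.3, -0.0, -2.4]
width: 0.573
t 32.45 pos mm [ 457.1 -274.8  211.6] x [-0.019  1.    -0.001] y [1.    0.019 0.001] z [ 0.001 -0.    -1.   ] F [-0.3 -0.  -2.4] w 0.573 j [ 0.44  0.3   0.    1.82 -0.    1.02  0.46]
shift cm [ 9.96 17.29  1.17] turn -0.0376324782598374
```

```bash
python3 -m crank '[[[1.6,2.9,0],0,255],[[1.7,2.9,0],0,255],[[1.7,2.9,0],0,255],[[1.7,2.9,0],0,255],[[1.7,2.9,0],0,255]]';python3 -m crank '[[[1.6,2.8,0],0,255],[[0,0,0],0,255],[[0,0,0],0,255]]'
python3 - <<'E'
from h import *
goto((.6281,-.172,.15),1.1)
p,d=get_image("scene");cv2.imwrite("pics/s20.png",cv2.resize(p[120:340,150:430],None,fx=2.7,fy=2.7)[:,:,::-1])
E
```

```text
clock: 32.95
position: [0.6002, -0.1869, 0.2087]
ee_rot: [-2.198, -2.239, 0.003]
force: [-0.4, -0.1, -2.5]
width: 0.576
clock: 33.25
position: [0.6273, -0.1706, 0.2086]
ee_rot: [-2.197, -2.241, 0.004]
force: [-0.2, -1.1, -2.4]
width: 0.572
t 33.25 pos mm [ 627.3 -170.6  208.6] x [-0.02   1.     0.001] y [ 1.     0.02  -0.004] z [-0.004  0.001 -1.   ] F [-0.2 -1.1 -2.4] w 0.572 j [ 0.2   0.49 -0.03  1.52  0.02  1.13  0.19]
shift cm [-0.14  0.11  5.86] turn 0.05113985642537955
```

View pics/s20.png

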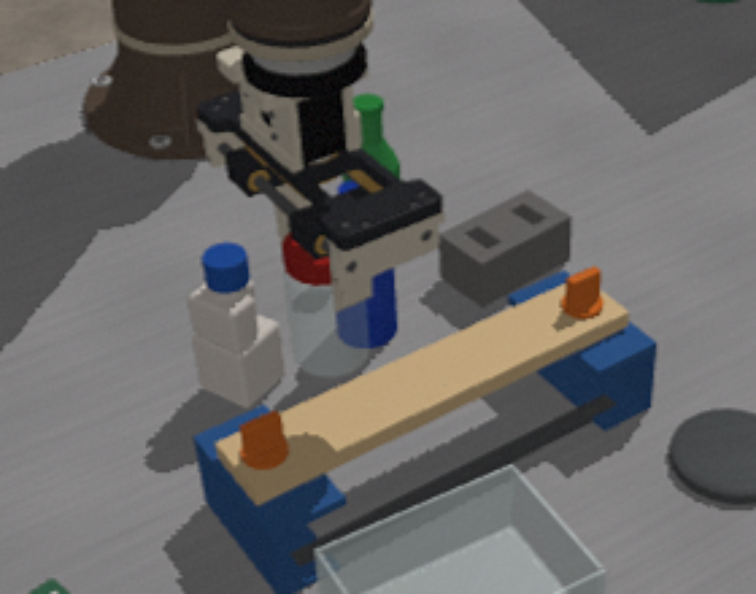

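```bash
python3 -m crank '[[[-0.15,0.1,2],0,255],[[0,0,2],0,255],[[0,0,1],0,255],[[0,0,0],0,255],[[0,0,0],0,255]]'
python3 - <<'E'
from h import *
goto((.6281,-.172,.1465),1.1)
E
```

```text
clock: 33.8
position: [0.6289, -0.1735, 0.1617]
ee_rot: [2.201, 2.241, -0.0]
force: [0.5, -0.4, -1.0]
width: 0.574
t 33.8 pos mm [ 628.9 -173.5  161.7] x [-0.018  1.    -0.   ] y [1.    0.018 0.   ] z [ 0. -0. -1.] F [ 0.5 -0.4 -1. ] w 0.574 j [ 0.21  0.53 -0.03  1.58  0.02  1.03  0.19]
shift cm [ 0.16 -0.08  1.52] turn -0.07726084125732768
```

```bash
python3 -m crank '[[[0.1,-0.05,0.6],0,255],[[0,0,0.5],0,255],[[0,0,0.3],0,255],[[0,0,0],0,255],[[0,0,0],0,255]]';python3 -m crank '[[[0,0,0.1],0,255],[[0,0,0],0,255],[[0,0,0],0,255]]'
python3 - <<'E'
from h import *
state()
E
```

```text
clock: 34.3
position: [0.6286, -0.172, 0.1473]
ee_rot: [-2.201, -2.242, 0.0]
force: [-0.6, 0.5, -1.9]
width: 0.576
clock: 34.6
position: [0.6288, -0.1721, 0.1465]
ee_rot: [2.2, 2.242, 0.001]
force: [0.2, 0.3, -1.2]
width: 0.577
t 34.6 pos mm [ 628.8 -172.1  146.5] x [-0.019  1.    -0.   ] y [1.    0.019 0.001] z [ 0.001 -0.    -1.   ] F [ 0.2  0.3 -1.2] w 0.577 j [ 0.21  0.55 -0.03  1.59  0.02  1.    0.19]
```

```bash
python3 -m crank '[[[0,0,0.1],0,255],[[0,0,0],0,255],[[0,0,0],0,255]]';python3 -m crank '[[[0,0,0.05],0,255],[[0,0,0],0,255],[[0,0,0],0,255]]'
```

```text
clock: 34.9
position: [0.6289, -0.1721, 0.1465]
ee_rot: [2.2, 2.241, 0.001]
force: [-2.6, -0.3, 6.4]
width: 0.576
clock: 35.2
position: [0.6289, -0.1721, 0.1464]
ee_rot: [2.2, 2.241, 0.001]
force: [-3.0, 1.9, 11.0]
width: 0.575
```

```bash
python3 -m crank '[[[0,0,-0.05],0,100],[[0,0,0],0,100],[[0,0,0],0,60],[[0,0,0],0,60],[[0,0,0],0,60]]';python3 -m crank '[[[0,0,-2],0,60],[[0,0,-4],0,60],[[0,0,-3],0,60],[[0,0,0],0,60],[[0,0,0],0,60]]'
python3 - <<'E'
from h import *
goto((.46,-.173,.25),22.7)
p,d=get_image("wrist");cv2.imwrite("pics/w21.png",p[:,:,::-1])
p,d=get_image("scene");cv2.imwrite("pics/s21.png",cv2.resize(p[120:340,150:430],None,fx=2.7,fy=2.7)[:,:,::-1])
E
```

```text
clock: 35.7
position: [0.6286, -0.172, 0.1451]
ee_rot: [-2.201, -2.242, 0.0]
force: [-0.6, 0.1, 0.4]
width: 0.758
clock: 36.2
position: [0.6288, -0.172, 0.2358]
ee_rot: [2.2, 2.241, 0.001]
force: [-0.1, -0.2, -1.0]
width: 0.761
t 36.2 pos mm [ 628.8 -172.   235.8] x [-0.019  1.    -0.   ] y [1.    0.019 0.001] z [ 0.001 -0.    -1.   ] F [-0.1 -0.2 -1. ] w 0.761 j [ 0.2   0.47 -0.03  1.49  0.01  1.18  0.19]
shift cm [  0.22 -16.88  -1.45] turn -21.634833677953793
```

View pics/s21.png

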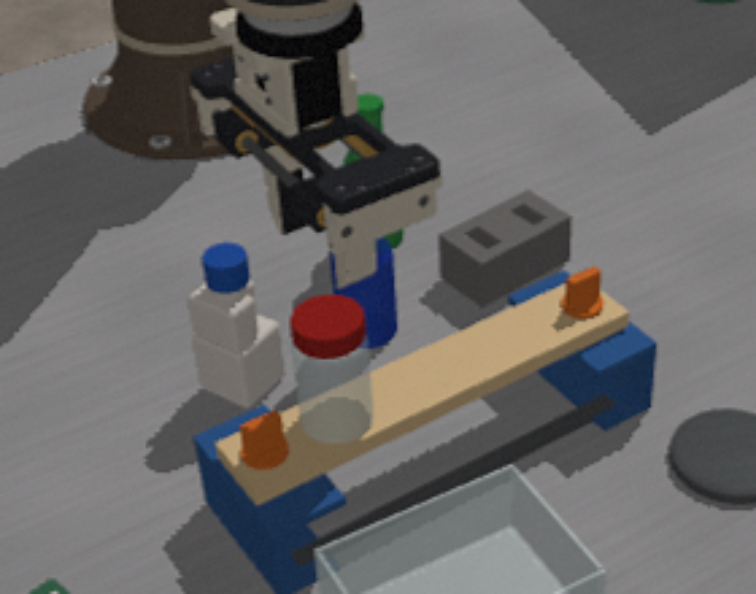

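View pics/w21.png

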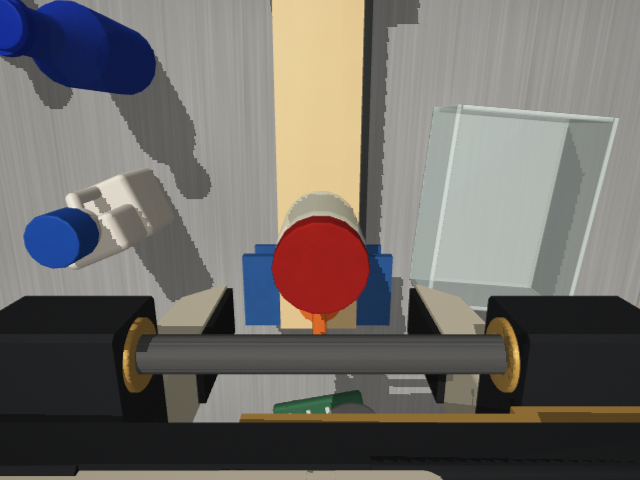

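```bash
python3 -m crank '[[[0.1,-4,0],0,60],[[0.1,-4,0],0,60],[[0,-4,0],0,60],[[0,-4,0],0,60],[[0,-0.9,0],-7,60]]';python3 -m crank '[[[0,0,0],-7.3,60],[[0,0,0],-7.3,60],[[0,0,0],0,60],[[0,0,0],0,60]]'
python3 - <<'E'
from h import *
goto((.46,-.173,.103),22.7)
p,d=get_image("wrist");cv2.imwrite("pics/w22.png",p[:,:,::-1])
c=get_calibration("wrist");W=cloud(d,c);hsv=cv2.cvtColor(p,cv2.COLOR_RGB2HSV)
m=(hsv[...,0]>95)&(hsv[...,0]<130)&(hsv[...,1]>120)&(W[...,2]>.128)&(W[...,2]<.142);m[330:]=0;m[:,:220]=0;m[:,420:]=0
print(m.sum(),cv2.minEnclosingCircle((W[m][:,:2]*1000).astype(np.float32)))
E
```

```text
clock: 36.8
position: [0.4546, -0.1734, 0.234]
ee_rot: [-2.059, -2.368, 0.004]
force: [0.6, -0.9, 0.2]
width: 0.765
clock: 37.2
position: [0.4591, -0.1731, 0.2345]
ee_rot: [-1.746, -2.61, 0.001]
force: [0.6, 0.1, 0.1]
width: 0.764
t 37.2 pos mm [ 459.1 -173.1  234.5] x [-0.382  0.924  0.001] y [ 0.924  0.382 -0.001] z [-0.001  0.001 -1.   ] F [0.6 0.1 0.1] w 0.764 j [ 0.33  0.22 -0.09  1.87  0.02  1.06  0.62]
shift cm [-0.04  0.1  13.15] turn -0.25717927272130225
2437 ((454.82891845703125, -125.08172607421875), 65.81326293945312)
```

View pics/w22.png

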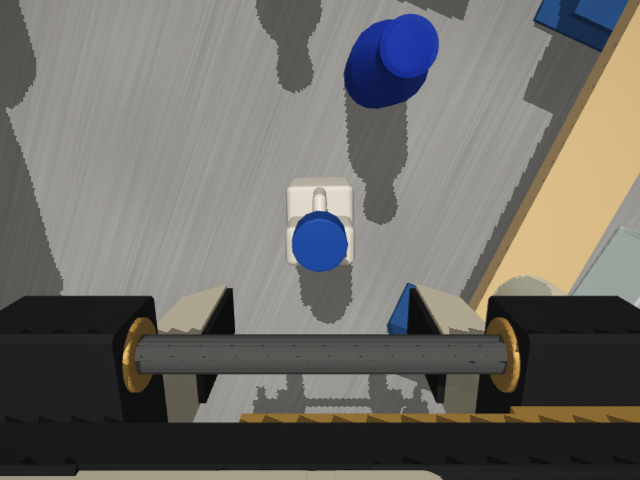

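```bash
python3 -m crank '[[[0,0.05,4],-0.2,60],[[0,0,5],0,60],[[0,0,0],0,60],[[0,0,0],0,60]]' 15;python3 - <<'E'
from h import *
c=get_calibration("wrist")
goto((.46,-.1735,.105),22.7)
E
python3 -m crank '[[[0,0,2.5],0,60],[[0,0,1.4],0,60],[[0,0,0],0,60],[[0,0,0],0,60]]' 15; python3 -m crank '[[[0,0,0],0,255],[[0,0,0],0,255],[[0,0,0],0,255],[[0,0,0],0,255],[[0,0,0],0,255]]' 15; python3 -m crank '[[[0,0,0],0,255],[[0,0,0],0,255]]'
python3 - <<'E'
from h import *
goto((.46,-.173,.105),22.7)
E
```

```text
clock: 37.65
position: [0.4596, -0.1728, 0.1455]
ee_rot: [-1.737, -2.615, 0.001]
force: [0.6, -0.5, 0.9]
width: 0.764
t 37.65 pos mm [ 459.6 -172.8  145.5] x [-0.387  0.922  0.002] y [ 0.922  0.387 -0.002] z [-0.002  0.001 -1.   ] F [ 0.6 -0.5  0.9] w 0.764 j [ 0.33  0.32 -0.09  1.99  0.04  0.84  0.61]
shift cm [-0.09  0.01  4.05] turn 0.09388353359088342
clock: 38.05
position: [0.4614, -0.1733, 0.1083]
ee_rot: [1.736, 2.615, 0.001]
force: [0.0, -1.2, -0.5]
width: 0.765
clock: 38.55
position: [0.46, -0.173, 0.1064]
ee_rot: [1.737, 2.618, -0.0]
force: [0.5, 0.3, -0.7]
width: 0.39
clock: 38.75
position: [0.4601, -0.173, 0.1064]
ee_rot: [1.737, 2.618, 0.0]
force: [-0.5, -1.0, 1.9]
width: 0.389
t 38.75 pos mm [ 460.1 -173.   106.4] x [-0.389  0.921 -0.   ] y [0.921 0.389 0.   ] z [ 0. -0. -1.] F [-0.5 -1.   1.9] w 0.389 j [ 0.32  0.37 -0.09  2.03  0.05  0.74  0.6 ]
shift cm [ 0.   -0.01  0.14] turn 0.1624178320100782
```

```bash
python3 -m crank '[[[0,0,-3],0,255],[[0,0,-4],0,255],[[0,0,-4],0,255],[[0,0,-4],0,255],[[0,0,-3],0,255]]';python3 -m crank '[[[0,0,-1],7,255],[[0,0,0],7,255],[[0,0,0],7.5,255],[[0,0,0],0,255],[[0,0,0],0,255]]'
python3 - <<'E'
from h import *
goto((.6265,-.085,.30),1.1)
E
```

```text
clock: 39.25
position: [0.4603, -0.173, 0.2887]
ee_rot: [1.736, 2.616, 0.001]
force: [0.2, 0.4, -1.3]
width: 0.386
clock: 39.75
position: [0.4599, -0.1728, 0.296]
ee_rot: [-2.19, -2.252, 0.0]
force: [0.0, 0.0, -0.8]
width: 0.386
t 39.75 pos mm [ 459.9 -172.8  296. ] x [-0.028  1.     0.   ] y [ 1.     0.028 -0.001] z [-0.001  0.    -1.   ] F [ 0.   0.  -0.8] w 0.386 j [ 0.29  0.17 -0.05  1.78  0.01  1.2   0.27]
shift cm [ 8.31 16.9  -0.4 ] turn 0.5006913943900742
```

```bash
python3 -m crank '[[[2.0,3.4,0],0.5,255],[[2.0,3.4,0],0,255],[[2.0,3.4,0],0,255],[[2.0,3.4,0],0,255],[[0.3,3.2,0],0,255]]';python3 -m crank '[[[0,0,0],0,255],[[0,0,0],0,255],[[0,0,0],0,255]]'
python3 - <<'E'
from h import *
goto((.6265,-.085,.1914),1.1)
p,d=get_image("scene");cv2.imwrite("pics/s23.png",cv2.resize(p[60:340,150:430],None,fx=2.1,fy=2.1)[:,:,::-1])
E
```

```text
clock: 40.25
position: [0.628, -0.0833, 0.2959]
ee_rot: [-2.195, -2.245, -0.002]
force: [1.0, 0.0, -0.3]
width: 0.389
clock: 40.55
position: [0.6258, -0.0878, 0.2961]
ee_rot: [-2.204, -2.239, 0.001]
force: [0.4, 0.1, -1.0]
width: 0.391
t 40.55 pos mm [625.8 -87.8 296.1] x [-0.016  1.    -0.   ] y [ 1.     0.016 -0.001] z [-0.001 -0.    -1.   ] F [ 0.4  0.1 -1. ] w 0.391 j [ 0.11  0.41 -0.09  1.44  0.04  1.29  0.04]
shift cm [ 0.28  0.09 10.47] turn -0.1989786191310401
```

View pics/s23.png

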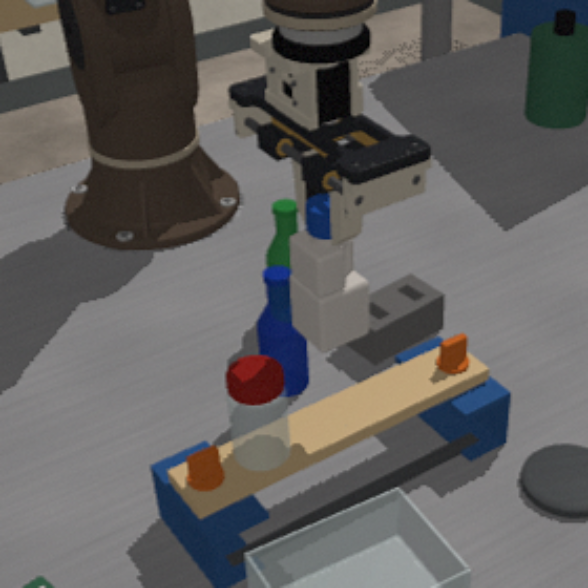

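```bash
python3 -m crank '[[[0.2,0.1,3],0,255],[[0,0,4],0,255],[[0,0,2],0,255],[[0,0,0],0,255],[[0,0,0],0,255]]'
python3 - <<'E'
from h import *
goto((.6265,-.086,.1914),1.1)
E
```

```text
clock: 41.1
position: [0.6275, -0.0856, 0.2074]
ee_rot: [2.205, 2.237, 0.001]
force: [-0.2, -0.4, 0.2]
width: 0.385
t 41.1 pos mm [627.5 -85.6 207.4] x [-0.015  1.    -0.   ] y [1.    0.015 0.001] z [ 0.001 -0.    -1.   ] F [-0.2 -0.4  0.2] w 0.385 j [ 0.11  0.47 -0.09  1.57  0.05  1.11  0.02]
shift cm [-0.04 -0.1   1.6 ] turn -0.2507750278621472
```

```bash
python3 -m crank '[[[0,-0.08,0.6],-0.2,255],[[0,0,0.5],0,255],[[0,0,0.3],0,255],[[0,0,0.1],0,255],[[0,0,0],0,255]]'; python3 -m crank '[[[0,0,0.1],0,255],[[0,0,0],0,255],[[0,0,0],0,255]]'; python3 -m crank '[[[0,0,0.1],0,255],[[0,0,0],0,255],[[0,0,0],0,255]]'; python3 -m crank '[[[0,0,0.05],0,255],[[0,0,0],0,255],[[0,0,0],0,255]]'
```

```text
clock: 41.6
position: [0.6269, -0.0852, 0.1915]
ee_rot: [2.201, 2.242, 0.0]
force: [-0.4, -0.3, -0.8]
width: 0.39
clock: 41.9
position: [0.6271, -0.0851, 0.1914]
ee_rot: [2.2, 2.241, 0.001]
force: [-3.0, -0.5, 6.3]
width: 0.383
clock: 42.2
position: [0.6272, -0.0852, 0.1914]
ee_rot: [2.2, 2.241, 0.002]
force: [-5.1, 1.3, 13.5]
width: 0.385
clock: 42.5
position: [0.6274, -0.0852, 0.1913]
ee_rot: [2.199, 2.24, 0.002]
force: [-5.2, 0.0, 16.2]
width: 0.392
```

```bash
python3 -m crank '[[[0,0,-0.2],0,255],[[0,0,0],0,255],[[0,0,0],0,120],[[0,0,0],0,120],[[0,0,0],0,120]]';python3 -m crank '[[[0,0,-2],0,120],[[0,0,-4],0,120],[[0,0,-3],0,120],[[0,0,0],0,120],[[0,0,0],0,120]]'
python3 - <<'E'
from h import *
goto((.4605,-.0515,.25),1.1)
p,d=get_image("wrist");cv2.imwrite("pics/w24.png",p[:,:,::-1])
p,d=get_image("scene");cv2.imwrite("pics/s24.png",cv2.resize(p[60:340,150:430],None,fx=2.1,fy=2.1)[:,:,::-1])
E
```

```text
clock: 43.0
position: [0.6267, -0.0851, 0.1904]
ee_rot: [-2.2, -2.242, 0.0]
force: [-0.0, -0.1, -0.6]
width: 0.528
clock: 43.5
position: [0.627, -0.0851, 0.281]
ee_rot: [2.2, 2.241, 0.001]
force: [-0.6, -0.4, -1.3]
width: 0.531
t 43.5 pos mm [627.  -85.1 281. ] x [-0.019  1.    -0.   ] y [1.    0.019 0.001] z [ 0.001 -0.    -1.   ] F [-0.6 -0.4 -1.3] w 0.531 j [ 0.11  0.42 -0.09  1.47  0.04  1.26  0.04]
shift cm [  3.67 -16.59   3.09] turn -0.03322949418729593
```

View pics/w24.png

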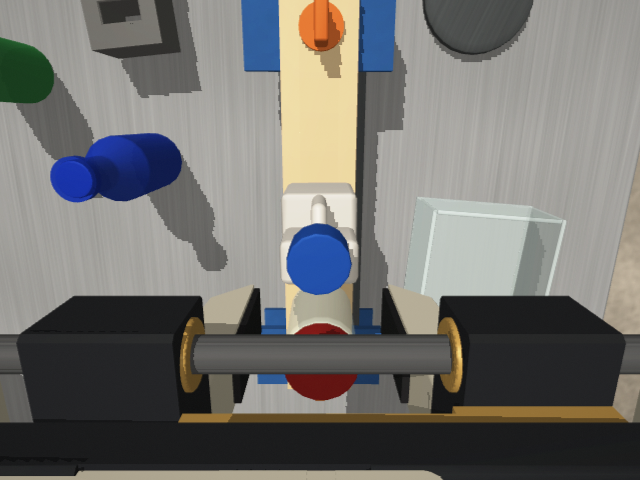

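View pics/s24.png

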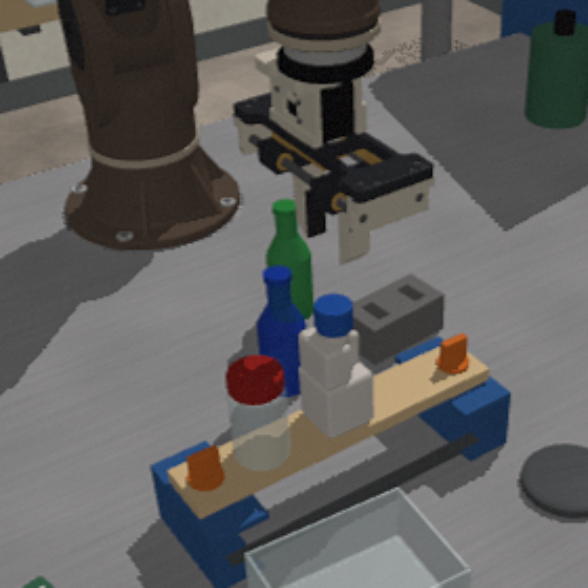

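Jug stands upright, square on the board. Now the bottle, at about (75,180) in the wrist view.

```bash
python3 -m crank '[[[0.9,-4,0],0,120],[[0.9,-4,0],0,120],[[0.9,-4,0],0,120],[[0.9,-4,0],0,120],[[0,-0.6,1],0,120]]';python3 -m crank '[[[0,0,0],0,120],[[0,0,0],0,120],[[0,0,0],0,120]]'
python3 - <<'E'
from h import *
goto((.4605,-.0515,.117),1.1)
p,d=get_image("wrist");cv2.imwrite("pics/w25.png",p[:,:,::-1])
c=get_calibration("wrist");W=cloud(d,c);hsv=cv2.cvtColor(p,cv2.COLOR_RGB2HSV)
m=(hsv[...,0]>95)&(hsv[...,0]<130)&(hsv[...,1]>120)&(W[...,2]>.143)&(W[...,2]<.156);m[330:]=0;m[:,:220]=0;m[:,420:]=0
print(m.sum(),cv2.minEnclosingCircle((W[m][:,:2]*1000).astype(np.float32)))
E
```

```text
clock: 44.1
position: [0.4562, -0.0513, 0.2706]
ee_rot: [-2.199, -2.242, 0.002]
force: [-0.8, 0.2, 0.6]
width: 0.529
clock: 44.4
position: [0.4612, -0.0524, 0.2706]
ee_rot: [-2.201, -2.241, 0.0]
force: [-0.1, -0.3, 0.5]
width: 0.526
t 44.4 pos mm [461.2 -52.4 270.6] x [-0.018  1.     0.   ] y [ 1.     0.018 -0.   ] z [-0.  0. -1.] F [-0.1 -0.3  0.5] w 0.526 j [ 0.11  0.14 -0.13  1.87  0.02  1.13 -0.01]
shift cm [ 0.09 -0.06 15.36] turn -0.05168169849052617
1658 ((457.6581115722656, -51.16184997558594), 15.701056480407715)
```

View pics/w25.png

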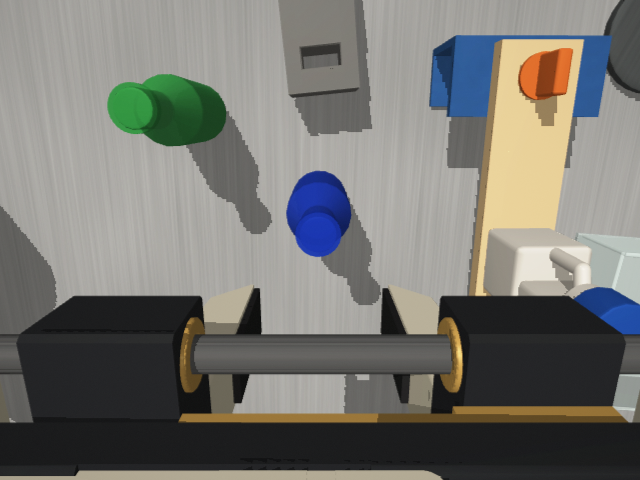

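```bash
python3 -m crank '[[[0.1,-0.1,4],0,120],[[0,0,5],0,120],[[0,0,3],0,120],[[0,0,0],0,120],[[0,0,0],0,120]]' 30;python3 - <<'E'
from h import *
goto((.46,-.0513,.117),1.1)
E
python3 -m crank '[[[0,0,2],0,120],[[0,0,1.3],0,120],[[0,0,0],0,120],[[0,0,0],0,120]]'; python3 -m crank '[[[0,0,0],0,255],[[0,0,0],0,255],[[0,0,0],0,255],[[0,0,0],0,255],[[0,0,0],0,255]]' 30; python3 -m crank '[[[0,0,0],0,255],[[0,0,0],0,255]]'
python3 - <<'E'
from h import *
goto((.46,-.0513,.117),1.1)
E
```

```text
clock: 44.95
position: [0.4598, -0.0512, 0.1512]
ee_rot: [-2.2, -2.242, 0.0]
force: [-0.2, 0.6, 0.9]
width: 0.527
t 44.95 pos mm [459.8 -51.2 151.2] x [-0.019  1.     0.   ] y [ 1.     0.019 -0.001] z [-0.001  0.    -1.   ] F [-0.2  0.6  0.9] w 0.527 j [ 0.11  0.27 -0.13  2.04  0.05  0.83 -0.04]
shift cm [-0.01  0.02  3.42] turn -0.03504683376735329
clock: 45.35
position: [0.4605, -0.0513, 0.1194]
ee_rot: [2.2, 2.241, 0.003]
force: [0.9, -0.9, 0.4]
width: 0.526
clock: 45.85
position: [0.4594, -0.0513, 0.1183]
ee_rot: [2.2, 2.242, 0.001]
force: [-1.1, -0.5, 6.5]
width: 0.278
clock: 46.05
position: [0.4594, -0.0512, 0.1183]
ee_rot: [2.2, 2.242, 0.001]
force: [-0.9, 0.9, 6.2]
width: 0.275
t 46.05 pos mm [459.4 -51.2 118.3] x [-0.019  1.    -0.   ] y [1.    0.019 0.001] z [ 0.001 -0.    -1.   ] F [-0.9  0.9  6.2] w 0.275 j [ 0.1   0.31 -0.13  2.08  0.06  0.75 -0.05]
shift cm [-0.01  0.06  0.13] turn -0.03323129955717263
```

```bash
python3 -m crank '[[[0,0,-3],0,255],[[0,0,-4],0,255],[[0,0,-4],0,255],[[0,0,-2.5],0,255],[[0,0,0],0,255]]';python3 - <<'E'
from h import *
goto((.6250,-.001,.25),1.1)
E
```

```text
clock: 46.55
position: [0.4609, -0.0512, 0.256]
ee_rot: [2.198, 2.239, 0.006]
force: [1.1, -0.7, -2.6]
width: 0.277
t 46.55 pos mm [460.9 -51.2 256. ] x [-0.019  1.    -0.   ] y [1.    0.019 0.006] z [ 0.006 -0.    -1.   ] F [ 1.1 -0.7 -2.6] w 0.277 j [ 0.11  0.15 -0.13  1.9   0.02  1.09 -0.01]
shift cm [ 4.72 16.5   0.7 ] turn -0.038565612846440445
```

```bash
python3 -m crank '[[[2.3,2.5,0],0,255],[[2.3,3.3,0],0,255],[[0.2,3.6,0],0,255],[[0,3.6,0],0,255],[[0,3.3,0],0,255]]';python3 -m crank '[[[0,0,0],0,255],[[0,0,0],0,255],[[0,0,0],0,255]]'
python3 - <<'E'
from h import *
goto((.6250,-.001,.2033),1.1)
p,d=get_image("scene");cv2.imwrite("pics/s26.png",cv2.resize(p[60:340,150:430],None,fx=2.1,fy=2.1)[:,:,::-1])
E
```

```text
clock: 47.05
position: [0.6219, 0.0, 0.2507]
ee_rot: [-2.199, -2.241, 0.003]
force: [0.4, -0.7, -1.4]
width: 0.275
clock: 47.35
position: [0.6199, -0.0003, 0.2517]
ee_rot: [-2.2, -2.241, 0.003]
force: [0.3, -0.0, -1.5]
width: 0.274
t 47.35 pos mm [ 6.199e+02 -3.000e-01  2.517e+02] x [-0.019  1.    -0.   ] y [ 1.     0.019 -0.002] z [-0.002 -0.    -1.   ] F [ 0.3 -0.  -1.5] w 0.274 j [ 0.01  0.42 -0.14  1.54  0.06  1.19 -0.12]
shift cm [-0.08  0.52  4.84] turn -0.032205727036682674
```

View pics/s26.png

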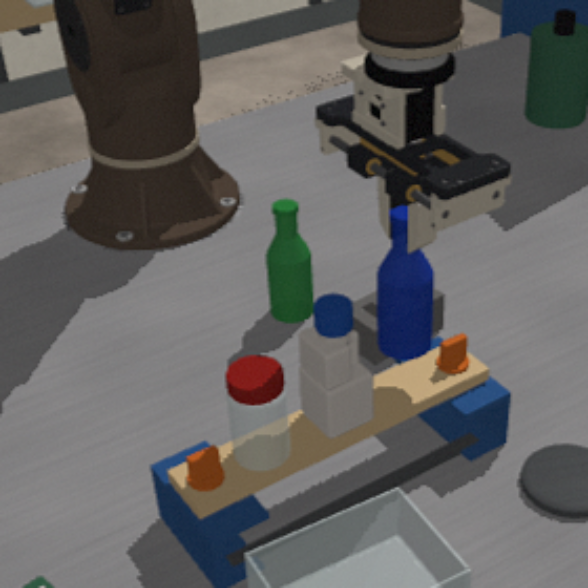

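```bash
python3 -m crank '[[[-0.1,0.6,1],0,255],[[0,0,1.5],0,255],[[0,0,1],0,255],[[0,0,0],0,255],[[0,0,0],0,255]]'
python3 - <<'E'
from h import *
goto((.6255,-.001,.2033),1.1)
E
```

```text
clock: 47.9
position: [0.6271, -0.0011, 0.2178]
ee_rot: [-2.201, -2.242, 0.0]
force: [-0.2, 0.3, -3.1]
width: 0.278
t 47.9 pos mm [627.1  -1.1 217.8] x [-0.019  1.     0.   ] y [ 1.     0.019 -0.   ] z [-0.  0. -1.] F [-0.2  0.3 -3.1] w 0.278 j [ 0.01  0.45 -0.14  1.57  0.07  1.13 -0.12]
shift cm [ 0.02 -0.16  1.45] turn -0.03444657791975203
```

```bash
python3 -m crank '[[[0,-0.15,0.6],0,255],[[0,0,0.5],0,255],[[0,0,0.3],0,255],[[0,0,0],0,255],[[0,0,0],0,255]]'; python3 -m crank '[[[0,0,0.1],0,255],[[0,0,0],0,255],[[0,0,0],0,255]]'; python3 -m crank '[[[0,0,0.1],0,255],[[0,0,0],0,255],[[0,0,0],0,255]]'
```

```text
clock: 48.4
position: [0.6258, -0.0012, 0.2038]
ee_rot: [2.201, 2.242, 0.0]
force: [-0.3, -0.0, -2.4]
width: 0.276
clock: 48.7
position: [0.6259, -0.0011, 0.2034]
ee_rot: [2.2, 2.242, 0.001]
force: [-0.8, -0.4, 4.5]
width: 0.278
clock: 49.0
position: [0.6261, -0.0011, 0.2034]
ee_rot: [2.2, 2.241, 0.002]
force: [-3.9, -0.0, 12.1]
width: 0.276
```

Contact. Release and retreat up, then check.

```bash
python3 -m crank '[[[0,0,-0.1],0,255],[[0,0,0],0,255],[[0,0,0],0,120],[[0,0,0],0,120],[[0,0,0],0,120]]';python3 -m crank '[[[0,0,-2],0,120],[[0,0,-4],0,120],[[0,0,-4],0,120],[[0,0,-2],0,120],[[0,0,0],0,120]]'; python3 -m crank '[[[0,-4.5,0],0,120],[[0,-4.5,0],0,120],[[0,-4.5,0],0,120],[[0,-4.5,0],0,120],[[0,0,0],0,120]]'; python3 -m crank '[[[4.5,0,0],0,120],[[4.5,0,0],0,120],[[4.5,0,0],0,120],[[4.5,0,0],0,120],[[0,0,0],0,120]]'
python3 - <<'E'
from h import *
state()
p,d=get_image("top");c=get_calibration("top");W=cloud(d,c)
cv2.imwrite("pics/t27.png",cv2.resize(p[130:330,240:500],None,fx=3,fy=3,interpolation=cv2.INTER_CUBIC)[:,:,::-1])
p,d=get_image("scene");cv2.imwrite("pics/s27.png",cv2.resize(p[100:400,130:460],None,fx=2,fy=2)[:,:,::-1])
E
```

```text
clock: 49.5
position: [0.6257, -0.0012, 0.2024]
ee_rot: [-2.201, -2.242, 0.0]
force: [1.0, 0.2, 0.1]
width: 0.488
clock: 50.0
position: [0.6273, -0.001, 0.3263]
ee_rot: [2.198, 2.239, 0.007]
force: [1.1, 1.3, 0.2]
width: 0.531
clock: 50.5
position: [0.4403, -0.0048, 0.3219]
ee_rot: [-2.199, -2.241, 0.005]
force: [0.0, 0.4, 0.6]
width: 0.527
clock: 51.0
position: [0.4413, 0.1821, 0.322]
ee_rot: [-2.189, -2.249, -0.002]
force: [0.3, 0.1, -0.9]
width: 0.533
t 51.0 pos mm [441.3 182.1 322. ] x [-0.027  1.     0.003] y [ 1.     0.027 -0.001] z [-0.001  0.003 -1.   ] F [ 0.3  0.1 -0.9] w 0.533 j [-0.21  0.15 -0.34  1.74  0.05  1.26 -0.53]
```

View pics/t27.png

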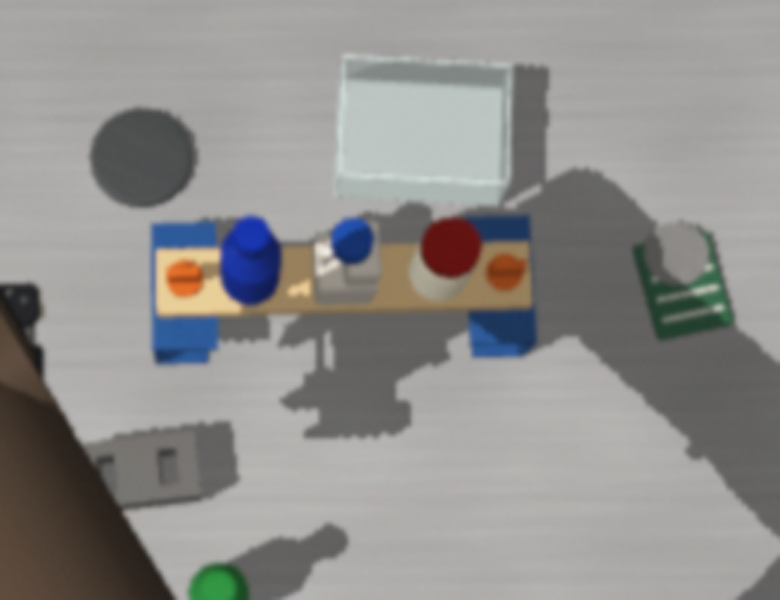

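View pics/s27.png

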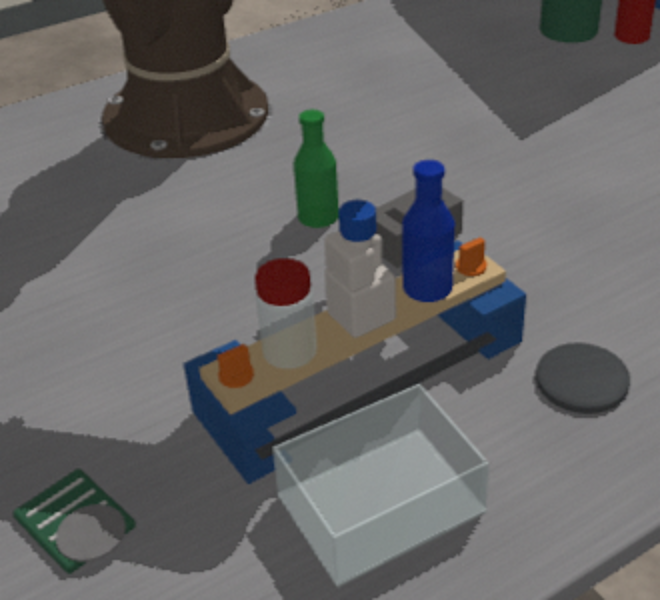

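```bash
python3 -m crank '[[[0,0,0],0,120],[[0,0,0],0,120],[[0,0,0],0,120]]'
python3 - <<'E'
from h import *
p,d=get_image("top");W=cloud(d,get_calibration("top"))
for n,z0,z1,(u0,u1,v0,v1) in(("bottle",.225,.245,(310,340,195,235)),("jug",.21,.23,(340,370,195,235)),("jar",.17,.195,(375,405,195,235))):
    m=np.zeros(d.shape,bool);m[v0:v1,u0:u1]=1;m&=(W[...,2]>z0)&(W[...,2]<z1);print(n,m.sum(),np.round(np.median(W[m],0)*1000))
print(workorder.sign_off())
E
```

```text
clock: 51.4
position: [0.4427, 0.1744, 0.3227]
ee_rot: [2.203, 2.24, -0.0]
force: [-1.2, -0.5, -0.8]
width: 0.53
bottle 128 [627.  -1. 236.]
jug 170 [626. -85. 221.]
jar 326 [ 628. -171.  184.]
the job is handed in; nothing more can be done
None
```

The shelf is up and I handed the job in at about 51 s of the 210 s allowed. All three empties turned out to be there.

- **Board:** it lies across both brackets with its holes over theirs, and I saw no sign of it being knocked.
- **Screws:** I put a thumbscrew down through each end until its disc rested on the board, then gave each a quarter turn. The pictures show both wings lying along the board. I could not see the feet under the brackets, and I did not tug the screws to test them.
- **Empties:** after both screws were locked I stood the jar, then the jug, then the bottle on the board. A last top-camera measurement found their tops at 184, 221 and 236 mm, as expected within 1 mm for upright on the 85 mm board top, all close to its centre line.
- **Left alone:** I did not touch the flattened tin, the steel lid, the clear bin or the green look-alike bottle, and they look unmoved in the pictures. The arm was well away from everything when I signed off.

No check failed. The only disagreement was 2–3 mm between the top and wrist cameras along x, so I lined up the screws from the wrist view of foot and slot.

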